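# Set up the laser height gate and stand the cuttings under its beam

### The job

Set the laser height gate up for the next cuttings: loosen the red clamp knob on the grey receiver, slide the receiver across against its stop so that it faces straight down the pale strip, and clamp it tight again. Then turn the two screws on the mirror mount until the red laser spot sits inside the small centre ring of the white target, and stand every potted cutting upright on the pale strip. Keep off the mirror and leave the bowl, the spray bottle and the trowel where they are.

Things in the scene. Friction and masses are not known exactly. Their poses are not given: they have to be found in the camera images.
- gate: Laser height gate, fixed. Origin on the bench under the centre line of its aluminium base (8 mm thick; x -70 to +70 mm, y -340 to +335 mm, wider on the far side at both ends). Its y runs along the base to the mirror mount and laser at the +y end (receiver at the -y end); x points away from the robot at yaw 0. The beam runs along y, 125 mm above the bench.
- strip (a point): Centre of the pale strip, outlined in black, where the pots stand: flat on the base, its top 8 mm above the bench, 100 mm wide (gate x) and 276 mm long (gate y), under the beam; at gate (0, +8) mm. Beyond its +y end the mirror mount begins (at gate y = +187 mm, 172 mm high); beyond its -y end the receiver (at gate y = -171 mm, 159 mm high).
- pan_screw_grip (a point): Grip point (axis, mid height) of the blue-capped mirror screw: black round knob, 32 mm across, 30 mm tall, upright axis, 197 mm above the bench; the mount's top is 25 mm below. Clockwise seen from above moves the spot to the gate's +x, about 7 mm per rad. Turns freely as far as needed; stays where left; 0.05 N m.
- tilt_screw_grip (a point): Grip point of the orange-capped mirror screw: same knob and height, 90 mm from the other and further from the robot, on the stage that the other swings (it shifts up to 3 mm). Clockwise seen from above moves the spot down the sloping target, about 7 mm per rad. Turns freely as far as needed; stays where left; 0.05 N m.
- mirror: Round mirror between and below the two screws, 58 mm across in a black ring, upright, facing between laser and receiver. This point is its centre, 125 mm above the bench at gate (0, +240) mm. It tilts slightly as the screws turn. Not to be touched.
- receiver (a joint): Travel of the grey receiver along its cross rail, in m: 0 = furthest from the robot (off to the side of the strip), 0.05 = against its stop, facing straight down the strip; it grows towards the gate's -x. Slides with about 2 N when the clamp is loose and is held when it is tight. It can be slid by holding the clamp knob.
- target (a point): Centre of the receiver's white target face (150 mm wide, 96 mm up the slope), which slopes at 45 degrees, looking up and towards the mirror. Black cross and three rings; the smallest, the centre ring, has a 10 mm radius. 125 mm above the bench, at gate y = -205 mm, x = +50 mm minus the travel.
- spot (a point): Centre of the red laser spot, 9 mm across, where the beam meets the target face. It starts in the upper half of the face, to either side. It moves only with the two mirror screws: it does not follow the receiver.
- clamp (a joint): Turn of the receiver's red clamp knob in rad, growing clockwise seen from above: 0 = fully loose (stop), 2.4 = fully tight (stop). The brake bites from about 1.3; certainly loose below 0.9, tight above 1.9. Stays where left. Takes about 0.15 N m, up to 0.2 N m when biting.
- clamp_grip (a point): Grip point (axis, mid height) of the red lobed clamp knob on top of the receiver: 36 mm across, 30 mm tall, upright axis, 184 mm above the bench, 72 mm behind the target centre (gate -y), moving with the receiver. Housing top at 147 mm, target's upper edge at 159 mm above the bench.
- pot1: Potted cutting, loose, about 200 g: squat black round pot 62 mm tall, 51 mm across the foot, straight rim band 60 mm across from 38 to 62 mm above the foot (grip there), grey foam collar, stem with small leaves up to 96 mm. Origin at the centre of its foot, z up. Two to four such pots, all alike; absent ones read None.
- pot2: Potted cutting, as pot1.
- pot3: Potted cutting, as pot1.
- pot4: Potted cutting, as pot1.
- bowl: Bystander: lime-green bowl, 150 mm across, 75 mm tall, beyond the gate. Origin at the centre of its foot.
- sprayer: Bystander: spray bottle with a blue-grey head, 66 mm across, 188 mm tall. Origin at the centre of its foot.
- trowel: Bystander: hand trowel with a wooden handle, 260 mm long, lying flat. Origin on the bench near its middle, x towards the blade.

How it is judged (in metres and radians):
On the way, in this order (a step that is already met when the one before it is completed fails the run):
1. the clamp knob is loosened (value of joint clamp below 1 rad), for 0.1 s.
2. the receiver stands against its stop and its clamp is tight (value of joint receiver above 0.045 m and value of joint clamp above 1.9 rad), for 0.2 s.
3. with the receiver clamped there, the spot lies in the centre ring (all of step 2 and distance between spot and target below 0.008 m), for 0.2 s.
At the end, for the whole second after the job is handed in: Receiver within 5 mm of its stop, clamp past 1.9 rad; spot centre within 8 mm of the target's centre; every pot present at rest and upright (0.1 rad) with its foot on the pale strip: axis within 27 mm of the gate's centre line, gate y between -107 and +123 mm (all of step 3 and x of pot1 in the frame of gate between -0.027 and 0.027 m and y of pot1 in the frame of gate between -0.107 and 0.123 m and height (world z) of pot1 between 0.004 and 0.013 m and angle between each of pot1, pot2, pot3, pot4's own z axis and vertical below 0.1 rad and linear speed of each of pot1, pot2, pot3, pot4 below 0.02 m/s and x of pot2 in the frame of gate between -0.027 and 0.027 m and y of pot2 in the frame of gate between -0.107 and 0.123 m and height (world z) of pot2 between 0.004 and 0.013 m and x of pot3 in the frame of gate between -0.027 and 0.027 m and y of pot3 in the frame of gate between -0.107 and 0.123 m and height (world z) of pot3 between 0.004 and 0.013 m and x of pot4 in the frame of gate between -0.027 and 0.027 m and y of pot4 in the frame of gate between -0.107 and 0.123 m and height (world z) of pot4 between 0.004 and 0.013 m); the robot touches nothing.
It fails at once if the mirror is touched by the robot (contact force between any of the fingers, the arm and mirror above 1 N).
It fails at once if the bowl is disturbed (distance of bowl from where it was at the start of the episode above 0.03 m).
It fails at once if the spray bottle is disturbed (distance of sprayer from where it was at the start of the episode above 0.03 m).
It fails at once if the trowel is disturbed (distance of trowel from where it was at the start of the episode above 0.03 m).
Of pot1, pot2, pot3, pot4 only 2 to 4 are there at a start; the rules pass over those that are not, and their reading is None.
At some moment in a run one of pot1, pot2, pot3, pot4 may be knocked a few centimetres aside while the robot is not near it.
It also fails if it takes over 210 s, if anything falls off the work surface, if the arm or the gripper's body presses on something with over 40 N, if the wrist force passes 120 N, or if a joint passes its speed limit or range.

### The arm

A 6-joint arm with a two-finger parallel gripper is mounted at the origin on the work surface. World frame = base frame: x ahead of the robot, y to its left, z up, the work surface at z = 0. Lengths are in m, angles in degrees, forces in N, time in s.
With the tool pointing down it reaches from about 0.25 to 0.725 m from the base axis. Payload 9.7 kg.
Tool frame: the origin (TCP) lies midway between the tips of the shut fingers; the grasp point (between the pads) lies 19 mm behind it; z points along the fingers, y is the direction in which the jaws open and shut (so a half turn about z gives the same grasp; the last joint's range is limited). The gripper opens to 85 mm and grips with 20 to 120 N. Pads are 22 mm wide; open, the fingers measure 114 mm over their backs; the gripper's body (76 mm by 85 mm) begins 54 mm behind the grasp point. The pads swing forward as they close: fully open they stand 13 mm farther back than shut.
Start: joints at [-68.698, 4.979, 10.078, 95.1, 0, 90], TCP at [0.2, -0.512, 0.231] pointing down, gripper open.
Joint ranges: [-179.16, 179.16], [-48.56, 103.87], [-65.8, 70.77], [-126.05, 130.52], [-82.76, 87.17], [-180, 180]. Speed limits (degrees/s): [127.2, 127.2, 147.25, 180, 180, 180].

### API

Orientations are given as [roll, pitch, yaw] about the fixed x, y, z axes, in that order (R = Rz(yaw) Ry(pitch) Rx(roll)).
In Python, from workcell import get_obs, camera, get_calibration, job_done gives the robot as it stands.
- The arm moves only by the tool play_rows, never from a script. Its argument "commands" is text: rows parted by semicolons, each of 5 numbers parted by spaces: the opening, from 0 (shut) to 1 (fully open), then the shift along the world's x, y, z in mm, then the turn about the world's z in degrees. A call has 1 to 10 rows; each row is the pose to reach, as a shift and turn from the pose commanded when the call began; what a row does not reach only later rows make up. A row lasts 1/12 s, in which the tool goes at most 41.7 mm and 7.16 degrees, less where a joint would pass 70% of its speed; a pose out of reach is approached as far as the arm can. A call with a gripper value outside its range is refused whole. The fingers move at their own pace and stop on an object; "force" is the grip in N (left out, the last holds). Time passes only in rows, so rows that repeat a pose let the fingers close. It gives the time, the measured TCP pose, the force and the opening at its end, in the units of the state.
- get_obs(): the state, without advancing time (a new reading comes with each control period).
- camera(name): name is "scene" or "top" or "wrist"; returns the picture (480x640x3 uint8, red, green, blue); there is no depth.
- get_calibration(name): a dict with "fx", "fy", "cx", "cy" (pixels), "eye" and "attitude" of the camera in the world; the wrist camera has in their place "mount" (4x4, takes a point from camera to tool coordinates, whose origin is the TCP and whose axes are the flange's). Camera axes: x right, y down, z forward; pixel columns grow to the right and rows downward; lengths in m; the calibration is good to about 2 mm. The wrist camera is an equidistant fisheye: a pixel r from the principal point sees the ray r / f radians off the axis. A picture is of the moment at which its call begins: read the wrist's pose just before it. get_calibration takes no time and is no camera call.
- job_done(): hands the job in, once; it reports no verdict.
The state is a dict: "time": time; "q": joint angles; "qd": joint speeds; "joint_efforts": joint torques, N m; "ee_pos": TCP position; "tcp_rot": TCP orientation; "wrist_force": force on the tool from outside, world axes, zero at the start; "torque": the same for the moment, N m; "opening": finger opening in m.
Only numpy, scipy, OpenCV 4.12 (cv2) and the standard library are available. Lean on these libraries where they do the work, as an engineer would, in place of code of your own. Each camera call takes 0.05 s, during which the arm holds its last target.

## Working session

There is one attempt and no reset: what is moved stays moved. The work goes in short steps, Python scripts to look and compute and a tool call to move; the robot and the scene stay as the last step left them, time stands still between calls to the robot, and variables do not carry over. Pictures are saved under pics/ and viewed, and the job is handed in when it is done.

Besides the shell and the picture viewer there is one more tool, called after "Emit:" by a JSON object that holds its "fn" and its "kwargs". play_rows: Moves the arm, as the interface text tells. Its arguments: {"type":"object","properties":{"commands":{"type":"string"},"force":{"type":"number"}},"required":["commands"]}

```bash
mkdir -p pics; ls
python3 - <<'E'
from workcell import *
import cv2
print(get_obs())
for n in("scene","top","wrist"):
    print(n,get_calibration(n))
    cv2.imwrite(f"pics/{n}0.png",camera(n)[:,:,::-1])
E
```

```text
pics
{'time': 0.0, 'q': array([-6.86967614e+01,  5.01169895e+00,  1.00345783e+01,  9.50990332e+01,
        3.92427659e-04,  9.00006311e+01]), 'qd': array([-0.00355536, -0.04091248, -0.0435239 ,  0.02553231,  0.0270482 ,
        0.05891511]), 'joint_efforts': array([-8.73264271e-04, -5.20391071e+01,  4.64803970e+01,  1.61164283e-02,
       -1.05378886e-04,  2.28582870e-06]), 'ee_pos': array([ 0.19973758, -0.51220949,  0.23057843]), 'tcp_rot': array([-1.79923846e+02, -3.91588490e-04,  2.13026070e+01]), 'wrist_force': array([0.68846236, 0.31790085, 0.2162362 ]), 'torque': array([-0.02271004,  0.00336102,  0.04029949]), 'opening': 0.08519684135117928}
scene {'fx': 519.2399524740405, 'fy': 519.2399524740405, 'cx': 308.5498769061264, 'cy': 230.34147346137223, 'eye': array([ 1.41443863, -0.71600369,  1.13974425]), 'attitude': array([-132.94000877,   -0.96923522,   49.2633204 ])}
top {'fx': 471.9773248863962, 'fy': 471.9773248863962, 'cx': 317.7839778750291, 'cy': 239.7711236344493, 'eye': array([ 0.41926215, -0.00612906,  1.37213502]), 'attitude': array([-171.85592843,   -0.36096811,  -88.94765746])}
wrist {'fx': 371.64829954431775, 'fy': 371.64829954431775, 'cx': 317.6314410085829, 'cy': 247.40613953524849, 'mount': array([[ 8.42171134e-04, -9.60713548e-01, -2.77540574e-01,
         7.06147063e-02],
       [ 9.99999205e-01,  5.48690017e-04,  1.13510081e-03,
        -2.70979778e-04],
       [-9.38222987e-04, -2.77541309e-01,  9.60713246e-01,
        -1.43420344e-01],
       [ 0.00000000e+00,  0.00000000e+00,  0.00000000e+00,
         1.00000000e+00]])}
```

View pics/scene0.png

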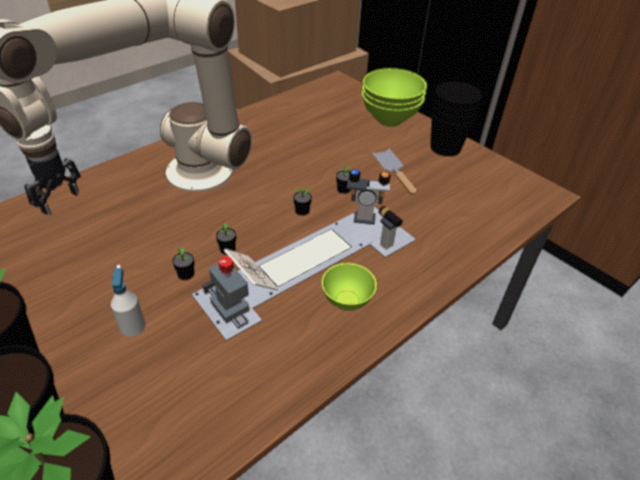

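View pics/top0.png

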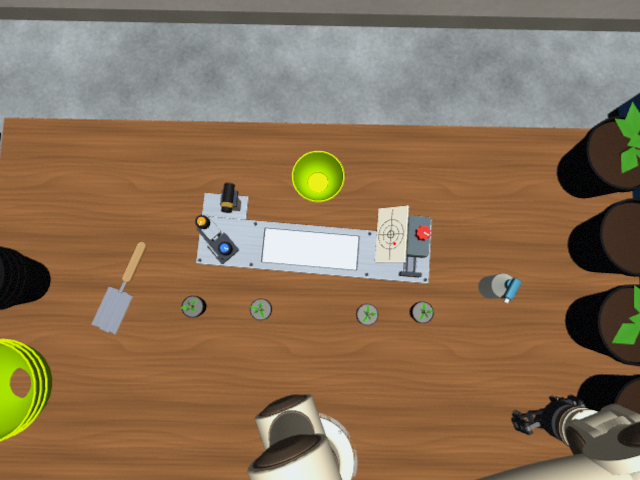

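View pics/wrist0.png

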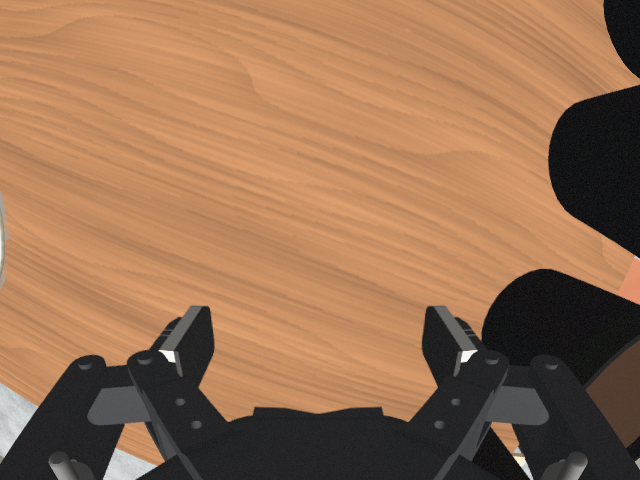

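```bash
cat > h.py <<'E'
from workcell import *
import numpy as np, cv2
from scipy.spatial.transform import Rotation as Rn
def pose(n,obs=None):
    c=get_calibration(n)
    if n!="wrist": return Rn.from_euler('xyz',c['attitude'],degrees=True).as_matrix(),np.array(c['eye']),c
    o=obs
    R=Rn.from_euler('xyz',o['tcp_rot'],degrees=True).as_matrix(); m=c['mount']
    return R@m[:3,:3],R@m[:3,3]+o['ee_pos'],c
def ray(n,u,v,obs=None):
    R,e,c=pose(n,obs)
    x=(u-c['cx'])/c['fx'];y=(v-c['cy'])/c['fy']
    if n=="wrist":
        r=np.hypot(x,y)+1e-12; d=np.array([np.sin(r)*x/r,np.sin(r)*y/r,np.cos(r)])
    else: d=np.array([x,y,1.])
    return e,R@d/np.linalg.norm(d)
def onz(n,u,v,z,obs=None):
    e,d=ray(n,u,v,obs); return e+d*(z-e[2])/d[2]
def proj(n,p,obs=None):
    R,e,c=pose(n,obs); q=R.T@(np.asarray(p,float)-e)
    if n=="wrist":
        r=np.arctan2(np.hypot(q[0],q[1]),q[2]); k=r/np.hypot(q[0],q[1])
        return np.array([c['cx']+c['fx']*k*q[0],c['cy']+c['fy']*k*q[1]])
    return np.array([c['cx']+c['fx']*q[0]/q[2],c['cy']+c['fy']*q[1]/q[2]])
def tri(*rays):
    A=np.zeros((3,3));b=np.zeros(3)
    for e,d in rays:
        P=np.eye(3)-np.outer(d,d);A+=P;b+=P@e
    p=np.linalg.solve(A,b); return p,[1000*np.linalg.norm((np.eye(3)-np.outer(d,d))@(p-e)) for e,d in rays]
def crop(img,x0,y0,x1,y1,k,out):
    c=cv2.resize(img[y0:y1,x0:x1],None,fx=k,fy=k,interpolation=cv2.INTER_CUBIC); cv2.imwrite(out,c)
def snap(n,out=None):
    o=get_obs(); im=camera(n)[:,:,::-1].copy()
    if out: cv2.imwrite(out,im)
    return o,im
E
python3 - <<'E'
from h import *
t=cv2.imread('pics/top0.png');s=cv2.imread('pics/scene0.png')
crop(t,180,170,450,340,2.96,'pics/t0a.png')
crop(s,150,130,430,350,2.8,'pics/s0a.png')
E
```

```text
(no output)
```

View pics/t0a.png

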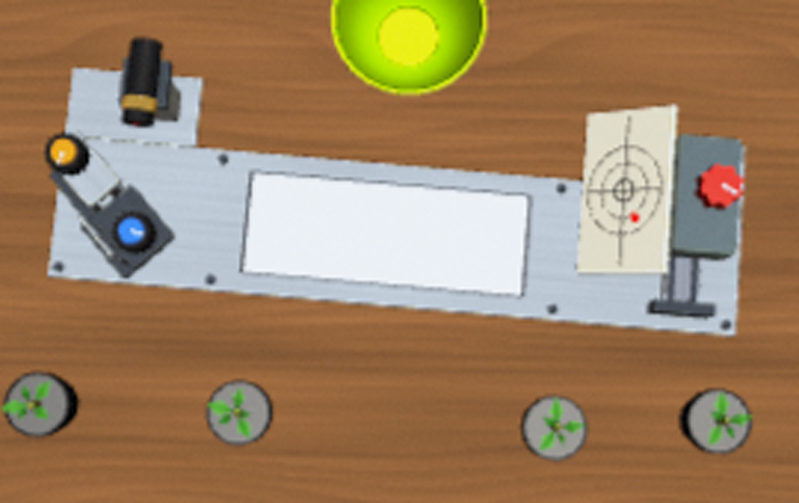

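View pics/s0a.png

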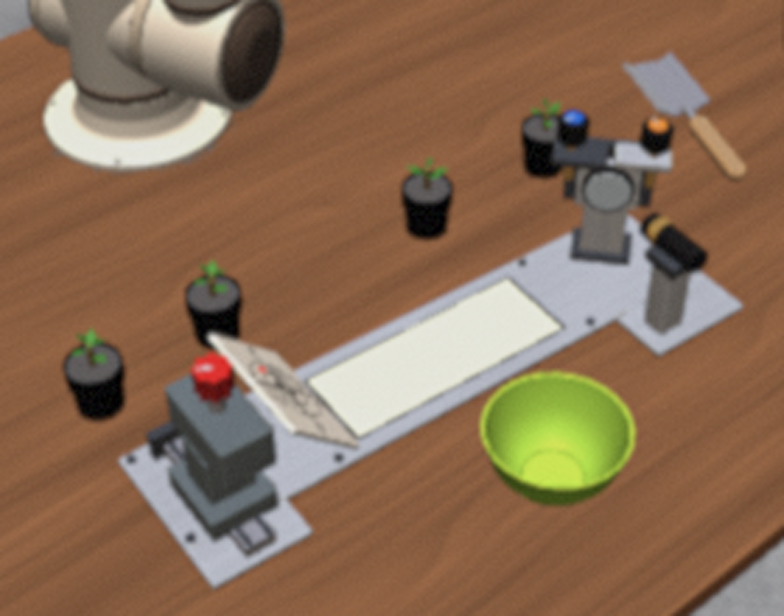

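Run:
```python
from h import *
np.set_printoptions(precision=4,suppress=True)
T=lambda u,v:(180+u/2.96,170+v/2.96)
S=lambda u,v:(150+u/2.8,130+v/2.8)
tc=[T(250,172),T(530,195),T(524,297),T(241,271)]
sc=[S(563,327),S(358,436),S(306,381),S(509,278)]
P=[onz('top',*p,.008) for p in tc];Q=[onz('scene',*p,.008) for p in sc]
print(np.array(P));print(np.array(Q))
for n,a,b in [('clamp',T(718,186),S(212,364)),('blue',T(131,231),S(574,118)),('orange',T(64,152),S(658,125)),
 ('p4',T(40,404),S(543,134)),('p3',T(238,412),S(427,190)),('p2',T(555,428),S(214,295)),('p1',T(716,421),S(94,362)),('spot',T(634,217),S(263,369)),('target',T(624,190),S(290,388))]:
    p,r=tri(ray('top',*a),ray('scene',*b)); print(n,p,r)
c=np.mean(P,0); yv=(P[0]+P[3]-P[1]-P[2]); print(c,np.degrees(np.arctan2(-yv[0],yv[1])), np.linalg.norm(yv)/2)
```

```text
[[ 0.6461  0.1456  0.008 ]
 [ 0.6284 -0.1316  0.008 ]
 [ 0.5274 -0.1263  0.008 ]
 [ 0.5477  0.151   0.008 ]]
[[ 0.6462  0.1449  0.008 ]
 [ 0.6256 -0.1275  0.008 ]
 [ 0.5298 -0.1222  0.008 ]
 [ 0.5492  0.153   0.008 ]]
clamp [ 0.6097 -0.2743  0.1996] [np.float64(0.35811574250243255), np.float64(0.358115742502455)]
blue [0.5613 0.222  0.2092] [np.float64(1.0749929342666307), np.float64(1.0749929342666398)]
orange [0.6276 0.2818 0.2096] [np.float64(1.4083979075308144), np.float64(1.408397907530847)]
p4 [0.4156 0.3298 0.0506] [np.float64(0.3366663101909198), np.float64(0.3366663101908225)]
p3 [0.4119 0.1443 0.0558] [np.float64(0.8261451961731545), np.float64(0.8261451961733246)]
p2 [ 0.4031 -0.15    0.0583] [np.float64(1.8064738712447066), np.float64(1.806473871244689)]
p1 [ 0.4115 -0.3005  0.0613] [np.float64(0.3304571128231773), np.float64(0.3304571128232206)]
spot [ 0.5911 -0.2122  0.1364] [np.float64(0.8446245454801379), np.float64(0.84462454548017)]
target [ 0.6181 -0.2034  0.1261] [np.float64(2.7497825562347136), np.float64(2.7497825562346834)]
[0.5874 0.0097 0.008 ] -3.9107643586909107 0.277947475587483
```

Emit:
{"fn": "play_rows", "kwargs": {"commands": "1 0 0 100 0;1 0 0 100 0;1 0 0 100 0;1 380 240 100 0;1 380 240 100 0;1 380 240 100 0;1 380 240 100 0;1 380 240 100 0;1 380 240 100 0;1 380 240 100 0"}}

```text
time: 0.98
ee_pos: [0.4478, -0.3552, 0.3312]
tcp_rot: [-180.0, 0.0, 21.3]
wrist_force: [0.1, -1.1, -0.6]
opening: 0.0853
```

Emit:
{"fn": "play_rows", "kwargs": {"commands": "1 100 60 -10 0;1 100 60 -10 0;1 100 60 -10 0;1 100 60 -10 0;1 100 60 -10 0;1 100 60 -10 0"}}

```text
time: 1.48
ee_pos: [0.5462, -0.2967, 0.321]
tcp_rot: [-180.0, 0.0, 21.3]
wrist_force: [-0.6, -0.4, -0.2]
opening: 0.0856
```

Run:
```python
from h import *
o,im=snap('wrist','pics/w1.png'); print(o)
```

```text
{'time': 1.4833, 'q': array([-2.85018300e+01,  1.93866042e+01,  3.73076981e+01,  1.07968604e+02,
       -1.31414706e-02,  1.30168372e+02]), 'qd': array([-1.45818396, -1.27230269, -0.17568991,  0.13655943, -0.02014325,
       -0.06343125]), 'joint_efforts': array([ 1.66768525e+00, -6.30035377e+01,  4.33681405e+01, -1.16676574e-01,
        6.35300972e-02,  3.27087217e-02]), 'ee_pos': array([ 0.54624302, -0.29668274,  0.32096744]), 'tcp_rot': array([-1.79972172e+02,  4.06875794e-02,  2.13298132e+01]), 'wrist_force': array([-0.62331162, -0.38544282, -0.23525903]), 'torque': array([ 0.0216935 ,  0.03571282, -0.01626705]), 'opening': 0.08555169233473292}
```

View pics/w1.png

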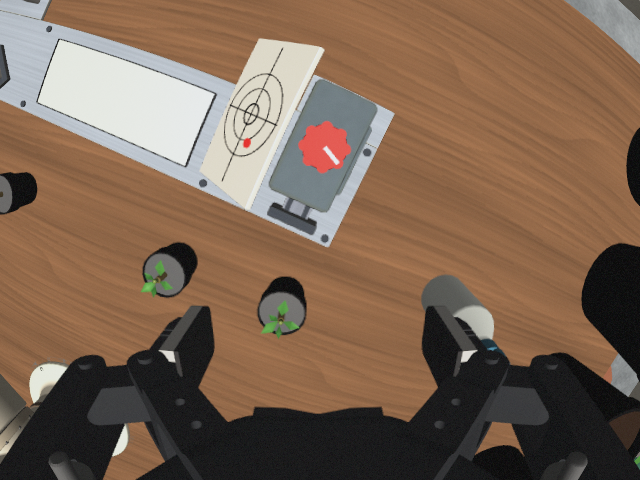

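Run:
```python
from h import *
np.set_printoptions(precision=4,suppress=True)
o=get_obs();T=lambda u,v:(180+u/2.96,170+v/2.96)
S=lambda u,v:(150+u/2.8,130+v/2.8)
P=np.array([onz('wrist',*p,.008,o) for p in [(58,39),(215,94),(187,166),(37,103)]]);print(P)
c=P.mean(0);yv=P[0]+P[3]-P[1]-P[2];print(c,np.degrees(np.arctan2(-yv[0],yv[1])), np.linalg.norm(yv)/2)
print('clamp',onz('wrist',325,147,.199,o)); 
for n,a,b,w in [('clamp',T(718,186),S(212,364),(325,147)),('spot',T(634,217),S(263,369),(247,143)),('target',T(624,190),S(290,388),(251,114))]:
    print(n,tri(ray('top',*a),ray('wrist',*w,o)),tri(ray('top',*a),ray('scene',*b),ray('wrist',*w,o)))
```

```text
[[ 0.6454  0.1468  0.008 ]
 [ 0.6263 -0.1299  0.008 ]
 [ 0.5287 -0.1257  0.008 ]
 [ 0.5453  0.1504  0.008 ]]
[0.5864 0.0104 0.008 ] -3.6898042442107544 0.27697266914283
clamp [ 0.6107 -0.2774  0.199 ]
clamp (array([ 0.6113, -0.2772,  0.1874]), [np.float64(0.7514193942045025), np.float64(0.7514193942042965)]) (array([ 0.6103, -0.2754,  0.2   ]), [np.float64(1.567757184652505), np.float64(0.6384786761153087), np.float64(2.0503286013966)])
spot (array([ 0.5903, -0.213 ,  0.1368]), [np.float64(0.40537045143092676), np.float64(0.40537045143124967)]) (array([ 0.5906, -0.2125,  0.1361]), [np.float64(0.48630000348592245), np.float64(1.3316607824148723), np.float64(1.0126200179625795)])
target (array([ 0.6159, -0.2056,  0.1277]), [np.float64(0.43712278489759837), np.float64(0.4371227848974793)]) (array([ 0.6171, -0.2039,  0.1252]), [np.float64(1.9286923203620967), np.float64(3.7321333805356387), np.float64(2.047367450949378)])
```

Emit:
{"fn": "play_rows", "kwargs": {"commands": "1 64 20 -50 0;1 64 20 -50 0;1 64 20 -50 0;1 64 20 -50 0;1 64 20 -50 0;1 64 20 -50 0"}}

```text
time: 2.03
ee_pos: [0.6094, -0.2777, 0.2733]
tcp_rot: [179.9, -0.1, 21.2]
wrist_force: [0.1, -0.5, 0.9]
opening: 0.0853
```

Run:
```python
from h import *
o,im=snap('wrist','pics/w2.png'); print(o['ee_pos'])
```

```text
[ 0.60942287 -0.27771886  0.27331141]
```

View pics/w2.png

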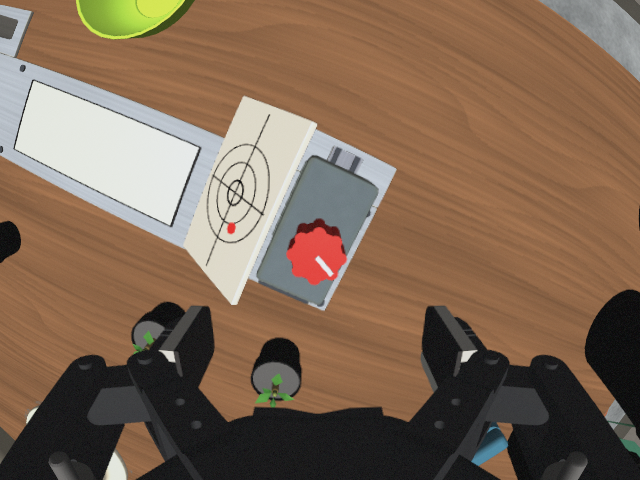

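Run:
```python
from h import *
o=get_obs()
print(onz('wrist',317,251,.199,o),proj('wrist',[.6107,-.2768,.199],o), o['ee_pos'])
```

```text
[ 0.61460392 -0.27545793  0.199     ] [316.73479924 257.42718012] [ 0.60954276 -0.27768112  0.27344686]
```

Emit:
{"fn": "play_rows", "kwargs": {"commands": "1 3 2 -40 0;1 3 2 -80 0;1 3 2 -103 0;1 3 2 -103 0;1 3 2 -103 0;0.3 3 2 -103 0;0.3 3 2 -103 0;0 3 2 -103 0;0 3 2 -103 0;0 3 2 -103 0", "force": 40}}

```text
time: 2.92
ee_pos: [0.614, -0.2751, 0.17]
tcp_rot: [179.9, -0.1, 21.3]
wrist_force: [-0.5, -1.3, 5.0]
opening: 0.0349
```

Emit:
{"fn": "play_rows", "kwargs": {"commands": "0 0 0 0 0;0 0 0 0 0;0 0 0 0 0;0 0 0 0 0"}}

```text
time: 3.25
ee_pos: [0.614, -0.2751, 0.17]
tcp_rot: [179.9, -0.1, 21.3]
wrist_force: [0.3, -2.3, 6.1]
opening: 0.0349
```

Run:
```python
from h import *
o,im=snap('wrist','pics/w3.png'); print(o['ee_pos'],o['wrist_force'],o['torque'],o['opening'])
```

```text
[ 0.61402693 -0.27513762  0.17001496] [ 0.26903057 -2.3479031   6.07769305] [-0.23903482 -0.02851019 -0.02978323] 0.034910131949481955
```

View pics/w3.png

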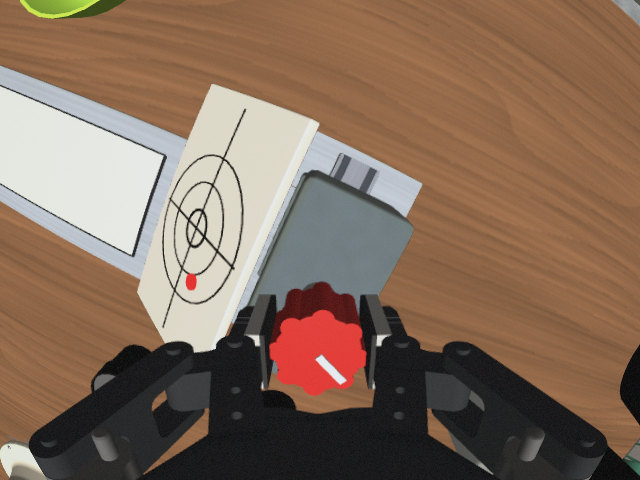

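Emit:
{"fn": "play_rows", "kwargs": {"commands": "0 0 0 0 7;0 0 0 0 14;0 0 0 0 21;0 0 0 0 28;0 0 0 0 35;0 0 0 0 42;0 0 0 0 49;0 0 0 0 56;0 0 0 0 60;0 0 0 0 60"}}

```text
time: 4.13
ee_pos: [0.6138, -0.2734, 0.1699]
tcp_rot: [179.9, -0.1, 81.6]
wrist_force: [-1.3, 7.8, 6.6]
opening: 0.0346
```

Run:
```python
from h import *
o,im=snap('wrist','pics/w4.png'); print(o['ee_pos'],o['tcp_rot'],o['wrist_force'],o['torque'],o['opening'])
```

```text
[ 0.61380023 -0.27340241  0.16991916] [ 1.79910996e+02 -1.00516643e-01  8.16332216e+01] [-1.27099319  7.79917084  6.55494923] [1.395036   0.34389293 0.16089529] 0.0346153582911517
```

View pics/w4.png

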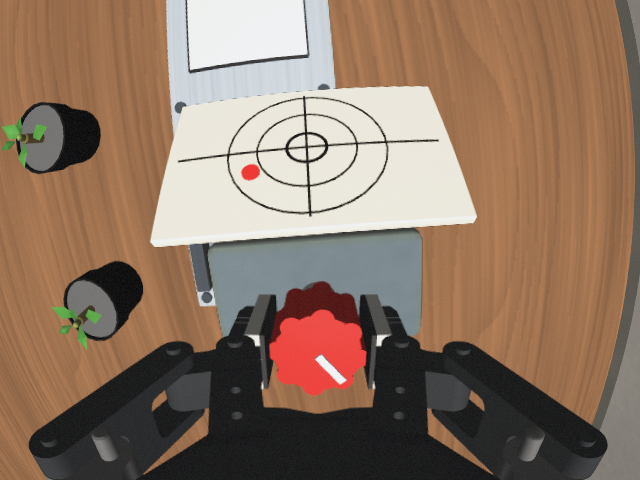

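Emit:
{"fn": "play_rows", "kwargs": {"commands": "0 0 0 0 7;0 0 0 0 14;0 0 0 0 21;0 0 0 0 28;0 0 0 0 35;0 0 0 0 40;0 0 0 0 40"}}

```text
time: 4.77
ee_pos: [0.6138, -0.274, 0.1699]
tcp_rot: [179.9, 0.0, 121.7]
wrist_force: [-1.4, 4.1, 6.1]
opening: 0.0349
```

Run:
```python
from h import *
o,im=snap('wrist','pics/w5.png'); print(o['ee_pos'],o['tcp_rot'],o['wrist_force'],o['torque'],o['opening'])
crop(im,200,230,440,420,3,'pics/w5c.png')
```

```text
[ 0.61376256 -0.27395224  0.16994972] [1.79896455e+02 2.93927868e-02 1.21667833e+02] [-1.39555201  4.07715593  6.14478582] [0.82727721 0.31427417 0.14999031] 0.03488516567952753
```

View pics/w5.png

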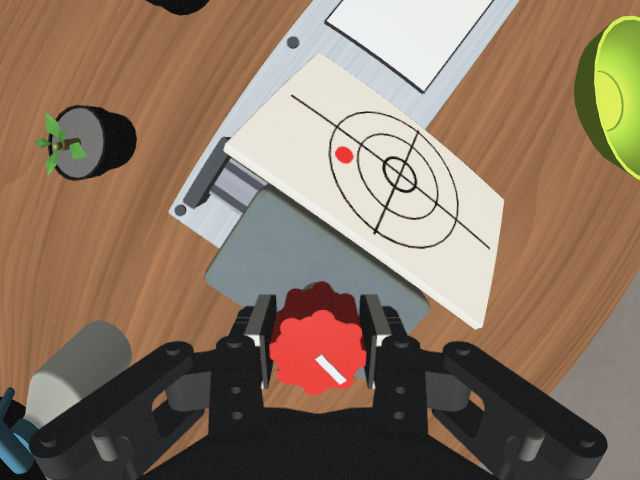

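Emit:
{"fn": "play_rows", "kwargs": {"commands": "0 -6 0.4 0 0;0 -12 0.8 0 0;0 -18 1.2 0 0;0 -24 1.6 0 0;0 -30 2 0 0;0 -36 2.4 0 0;0 -39 2.6 0 0;0 -39 2.6 0 0"}}

```text
time: 5.48
ee_pos: [0.5746, -0.2713, 0.1699]
tcp_rot: [179.9, 0.0, 121.4]
wrist_force: [-1.0, 5.8, 8.3]
opening: 0.0347
```

Emit:
{"fn": "play_rows", "kwargs": {"commands": "0 -2 0.1 0 0;0 -4 0.3 0 0;0 -6 0.4 0 0;0 -6 0.4 0 0"}}

```text
time: 5.82
ee_pos: [0.5691, -0.2709, 0.1699]
tcp_rot: [179.8, 0.0, 121.4]
wrist_force: [1.2, 6.4, 7.3]
opening: 0.0349
```

Emit:
{"fn": "play_rows", "kwargs": {"commands": "0 -2 0.1 0 0;0 -4 0.3 0 0;0 -4 0.3 0 0"}}

```text
time: 6.07
ee_pos: [0.5655, -0.2706, 0.1699]
tcp_rot: [179.8, 0.1, 121.4]
wrist_force: [3.4, 4.7, 6.6]
opening: 0.0349
```

Run:
```python
from h import *
o,im=snap('wrist','pics/w6.png'); print(o['ee_pos'],o['tcp_rot'],o['wrist_force'],o['torque'],o['opening'])
```

```text
[ 0.56554398 -0.27063198  0.16991307] [1.79806229e+02 8.04218299e-02 1.21365414e+02] [3.36916088 4.73189704 6.64655202] [ 1.10174158 -0.59225282  0.16724645] 0.034893260592835144
```

View pics/w6.png

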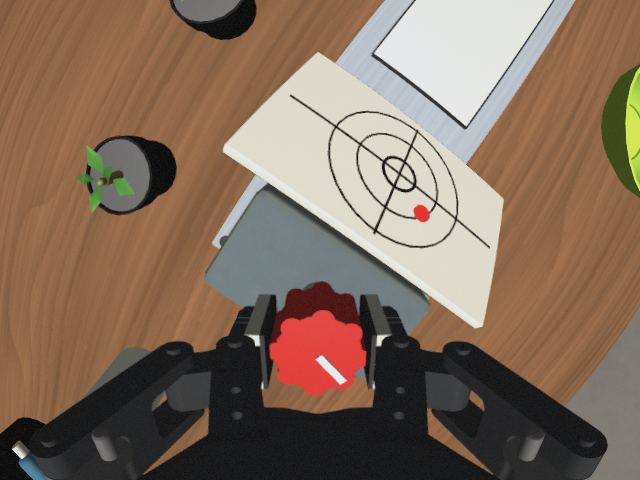

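Emit:
{"fn": "play_rows", "kwargs": {"commands": "0 -2 0.1 0 0;0 -4 0.3 0 0;0 -4 0.3 0 0"}}

```text
time: 6.37
ee_pos: [0.5652, -0.2706, 0.17]
tcp_rot: [179.5, 0.3, 121.4]
wrist_force: [24.3, 3.6, -0.3]
opening: 0.0354
```

Emit:
{"fn": "play_rows", "kwargs": {"commands": "0 3 0 0 0;0 3 0 0 -7;0 3 0 0 -14;0 3 0 0 -21;0 3 0 0 -28;0 3 0 0 -35;0 3 0 0 -42;0 3 0 0 -49;0 3 0 0 -56;0 3 0 0 -63"}}

```text
time: 7.2
ee_pos: [0.5686, -0.2706, 0.17]
tcp_rot: [179.4, -0.3, 58.1]
wrist_force: [26.2, 2.8, -1.2]
opening: 0.0348
```

Emit:
{"fn": "play_rows", "kwargs": {"commands": "0 0 0 0 -7;0 0 0 0 -14;0 0 0 0 -21;0 0 0 0 -28;0 0 0 0 -35;0 0 0 0 -42;0 0 0 0 -42"}}

```text
time: 7.78
ee_pos: [0.57, -0.2724, 0.1702]
tcp_rot: [179.6, -0.7, 15.9]
wrist_force: [33.2, -5.9, -3.2]
opening: 0.0349
```

Run:
```python
from h import *
o,im=snap('wrist','pics/w7.png'); print(o['ee_pos'],o['tcp_rot'],o['wrist_force'],o['torque'],o['opening'])
```

```text
[ 0.56998566 -0.27237595  0.17017574] [179.56752603  -0.72149724  15.94140442] [33.1794255  -5.94247843 -3.17506739] [-1.15678729 -6.42256999 -0.0099521 ] 0.03485935821107753
```

View pics/w7.png

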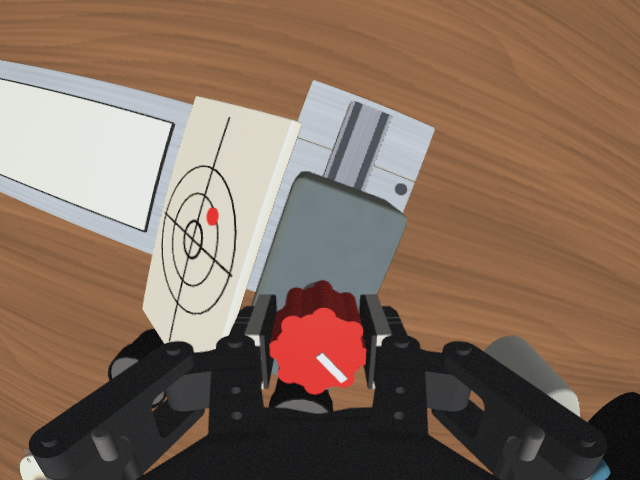

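Emit:
{"fn": "play_rows", "kwargs": {"commands": "0 2 0 0 0;0 3 0 0 -5;0 3 0 0 -10;0 3 0 0 -15;0 3 0 0 -15"}}

```text
time: 8.25
ee_pos: [0.5703, -0.2731, 0.1701]
tcp_rot: [179.7, -0.5, 1.0]
wrist_force: [18.5, -9.2, 0.6]
opening: 0.0349
```

Run:
```python
from h import *
o,im=snap('wrist','pics/w8.png'); print(o['ee_pos'],o['tcp_rot'],o['wrist_force'],o['torque'],o['opening'])
crop(im,200,230,440,420,3,'pics/w8c.png')
```

```text
[ 0.57032064 -0.27314597  0.17011963] [179.70740206  -0.50994252   0.9982121 ] [18.4711059  -9.22240085  0.60774056] [-1.87428323 -3.60499599 -0.0508283 ] 0.034867391474663126
```

View pics/w8c.png

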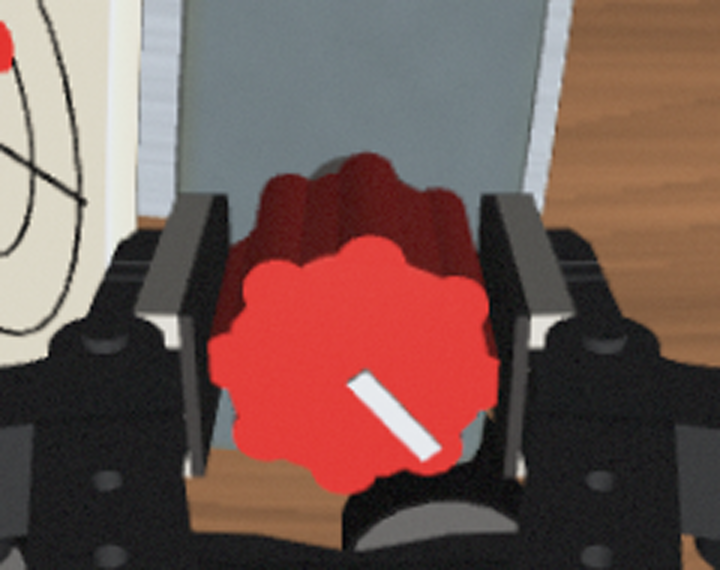

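View pics/w5c.png

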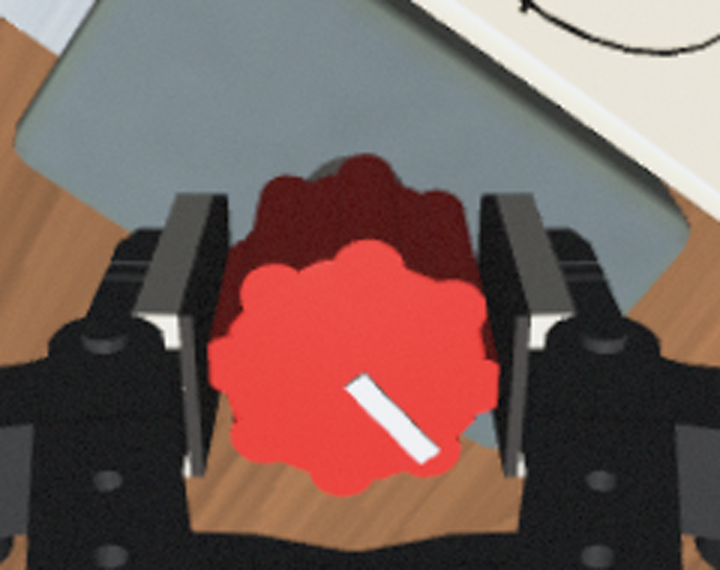

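Emit:
{"fn": "play_rows", "kwargs": {"commands": "0 1.5 0.5 0 -5;0 2 1 0 -10;0 2 1 0 -15;0 2 1 0 -15"}}

```text
time: 8.63
ee_pos: [0.5708, -0.2739, 0.1702]
tcp_rot: [179.6, -0.5, -14.1]
wrist_force: [10.5, -18.0, 2.2]
opening: 0.0348
```

Run:
```python
from h import *
o,im=snap('wrist','pics/w9.png'); print(o['ee_pos'],o['q'],o['tcp_rot'],o['wrist_force'],o['torque'],o['opening'])
crop(im,200,230,440,420,3,'pics/w9c.png')
```

```text
[ 0.57075735 -0.27394463  0.17018432] [-25.51358151  15.22020321  14.99923471  89.26255118  -0.27963399
 168.53723539] [179.62330214  -0.45060694 -14.05059597] [ 10.48534069 -18.03646794   2.18516385] [-3.5736962  -1.88602167  0.68013476] 0.03475446338928143
```

View pics/w9c.png

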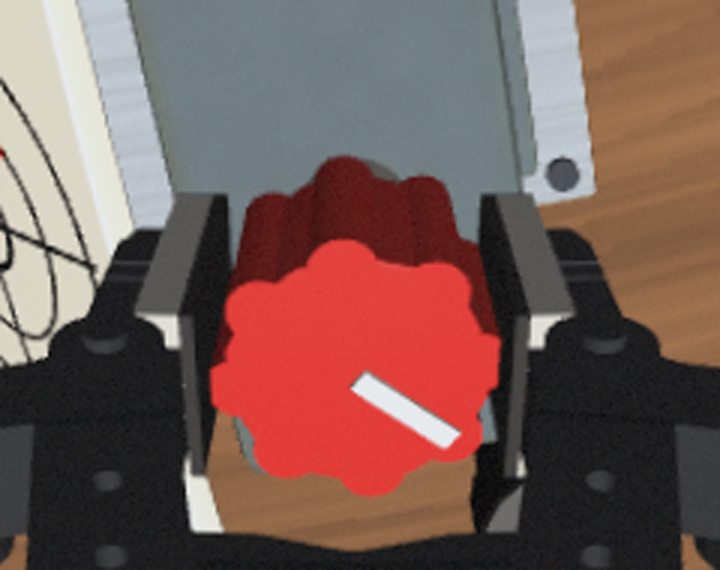

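Emit:
{"fn": "play_rows", "kwargs": {"commands": "0.3 0 0 0 0;1 0 0 0 0;1 0 0 0 0;1 0 0 40 0;1 0 0 80 0;1 0 0 120 0;1 -10 40 130 7;1 -20 80 130 14;1 -30 120 130 21;1 -40 160 130 28"}}

```text
time: 9.52
ee_pos: [0.5277, -0.1085, 0.2983]
tcp_rot: [-180.0, 0.0, 14.6]
wrist_force: [1.1, -0.2, 0.2]
opening: 0.0853
```

Emit:
{"fn": "play_rows", "kwargs": {"commands": "1 0 40 0 7;1 0 80 0 14;1 0 120 0 21;1 0 160 0 21;1 0 200 0 21;1 0 240 0 21;1 0 280 0 21;1 0 300 0 21;1 0 300 0 21"}}

```text
time: 10.27
ee_pos: [0.5277, 0.194, 0.2975]
tcp_rot: [-179.9, 0.1, 35.6]
wrist_force: [0.6, -0.1, 0.4]
opening: 0.0854
```

Run:
```python
from h import *
o,im=snap('wrist','pics/w10.png'); print(o['ee_pos'],o['q'],o['tcp_rot'],o['wrist_force'],o['torque'],o['opening'])
o,im=snap('top','pics/t10.png');crop(im,180,170,450,340,2.96,'pics/t10a.png')
```

```text
[0.52770013 0.19395571 0.29747624] [2.01548511e+01 8.95437348e+00 2.19447307e+01 1.03067801e+02
 5.13047897e-02 1.64596930e+02] [-1.79929968e+02  6.10353663e-02  3.55579234e+01] [ 0.55556295 -0.10308198  0.38006716] [-0.01775089  0.02783422 -0.03300965] 0.0853621293500574
```

View pics/w10.png

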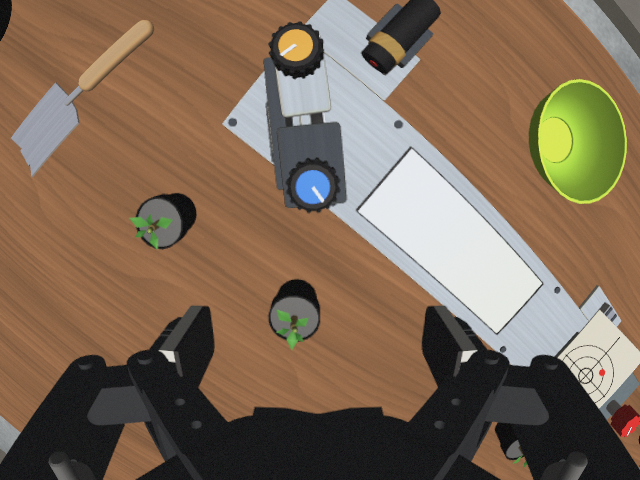

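View pics/t10a.png

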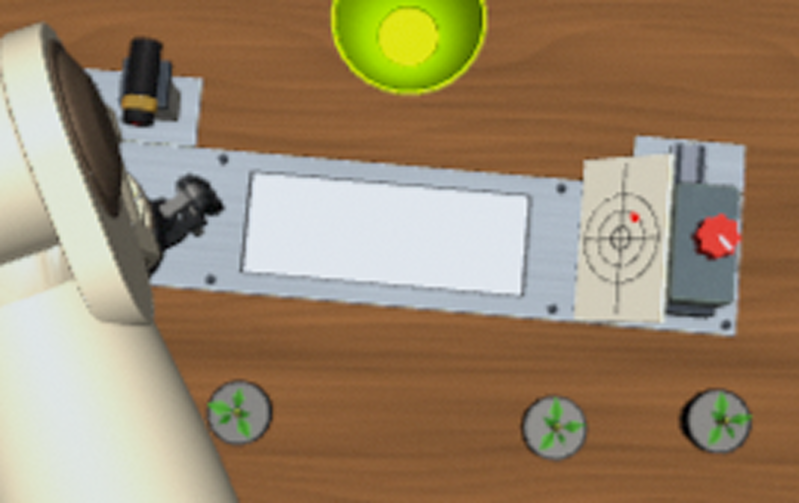

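```bash
cat >> h.py <<'E'
psi=np.radians(-3.8); XG=np.array([np.cos(psi),np.sin(psi),0]);YG=np.array([-np.sin(psi),np.cos(psi),0]);G0=np.array([.5865,.0025,0])
def gate(p): d=np.asarray(p)-G0; return np.array([d@XG,d@YG,p[2]])
def world(x,y,z=0): return G0+x*XG+y*YG+np.array([0,0,z])
def face(n,u,v,o=None,travel=.05):
    t=world(.05-travel,-.205,.125); up=(-YG+np.array([0,0,1]))/2**.5; nn=np.cross(XG,up)
    e,d=ray(n,u,v,o); p=e+d*((t-e)@nn)/(d@nn); q=p-t; return np.array([q@XG,q@up])*1000
E
python3 - <<'E'
from h import *
o=get_obs()
for n,p in (('blue',(314,186)),('orange',(296,49))): print(n,onz('wrist',*p,.212,o))
T=lambda u,v:(180+u/2.96,170+v/2.96)
S=lambda u,v:(150+u/2.8,130+v/2.8)
print(tri(ray('top',*T(131,231)),ray('wrist',314,186,o)),tri(ray('top',*T(64,152)),ray('wrist',296,49,o)))
t=face('top',*T(621,239));s=face('top',*T(634,217));print(t,s,s-t)
t=face('wrist',586,376,o);s=face('wrist',602,373,o);print(t,s,s-t)
E
```

```text
blue [0.56239476 0.21797662 0.212     ]
orange [0.62613304 0.27677936 0.212     ]
(array([0.56131122, 0.21915208, 0.21363177]), [np.float64(1.6471601164311098), np.float64(1.6471601164311338)]) (array([0.61491802, 0.26440179, 0.27534323]), [np.float64(0.01940123904290709), np.float64(0.019401239042932686)])
[-0.92956675  1.23060844] [18.65090032 13.96542502] [19.58046706 12.73481658]
[-0.40247566  4.84285817] [17.72503542 19.09198261] [18.12751108 14.24912444]
```

Emit:
{"fn": "play_rows", "kwargs": {"commands": "1 34 25 0 0;1 34 25 -40 0;1 34 25 -80 0;1 34 25 -116 0;1 34 25 -116 0;1 34 25 -116 0;0.4 34 25 -116 0;0 34 25 -116 0;0 34 25 -116 0;0 34 25 -116 0", "force": 20}}

```text
time: 11.2
ee_pos: [0.5622, 0.2169, 0.1855]
tcp_rot: [-179.8, -0.3, 35.4]
wrist_force: [-22.3, 25.0, 24.2]
opening: 0.04
```

Emit:
{"fn": "play_rows", "kwargs": {"commands": "0 0 0 0 0;0 0 0 0 0;0 0 0 0 0"}}

```text
time: 11.45
ee_pos: [0.5598, 0.2204, 0.1865]
tcp_rot: [-179.4, -0.3, 35.6]
wrist_force: [-21.5, 24.5, 16.7]
opening: 0.0315
```

Run:
```python
from h import *
o,im=snap('wrist','pics/w11.png'); print(o['ee_pos'],o['tcp_rot'],o['wrist_force'],o['torque'],o['opening'])
```

```text
[0.55980076 0.22038019 0.1864798 ] [-179.41367171   -0.32952309   35.57691018] [-21.47353674  24.4723289   16.68220579] [5.00413227 4.32368718 0.18136522] 0.03152023441537481
```

View pics/w11.png

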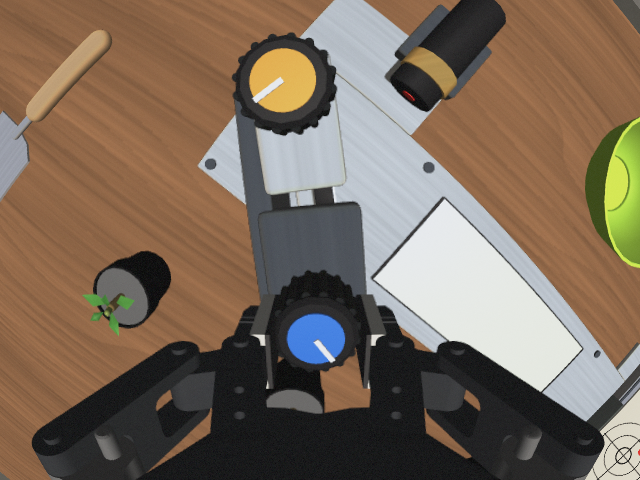

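Emit:
{"fn": "play_rows", "kwargs": {"commands": "0 -1.5 1.5 3 0;0 -2.5 2.5 5 0;0 -2.5 2.5 5 0"}}

```text
time: 11.75
ee_pos: [0.5594, 0.2205, 0.1869]
tcp_rot: [-179.7, -0.1, 35.5]
wrist_force: [-0.9, 15.4, -11.0]
opening: 0.0312
```

Emit:
{"fn": "play_rows", "kwargs": {"commands": "0 0 1.5 -2 0;0 0 1.5 -2 7;0 0 1.5 -2 14;0 0 1.5 -2 21;0 0 1.5 -2 28;0 0 1.5 -2 35;0 0 1.5 -2 42;0 0 1.5 -2 49;0 0 1.5 -2 55;0 0 1.5 -2 55"}}

```text
time: 12.58
ee_pos: [0.561, 0.2198, 0.1868]
tcp_rot: [179.8, -0.1, 90.7]
wrist_force: [4.7, 3.8, -1.5]
opening: 0.0308
```

Run:
```python
from h import *
o,im=snap('wrist','pics/w12.png'); print(o['ee_pos'],o['tcp_rot'],o['wrist_force'],o['torque'],o['opening'])
o,im=snap('top');crop(im,360,210,450,290,8,'pics/t12a.png')
```

```text
[0.5610143  0.21980884 0.18676029] [ 1.79807161e+02 -1.15116103e-01  9.07116646e+01] [ 4.68713445  3.79396822 -1.49564049] [ 0.80657133 -0.75634693  0.05041692] 0.030812314798601213
```

View pics/w12.png

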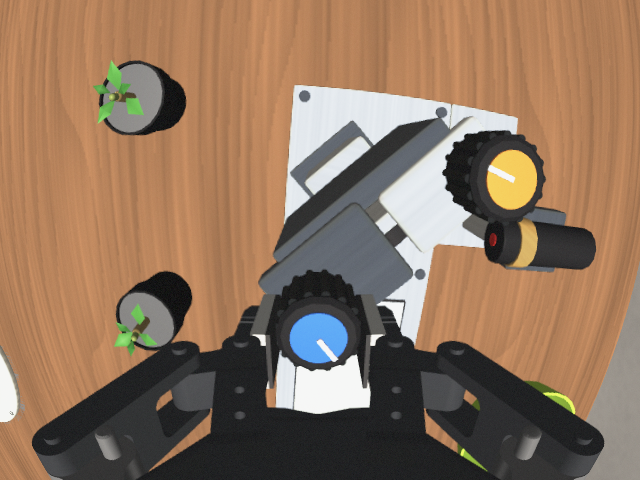

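View pics/t12a.png

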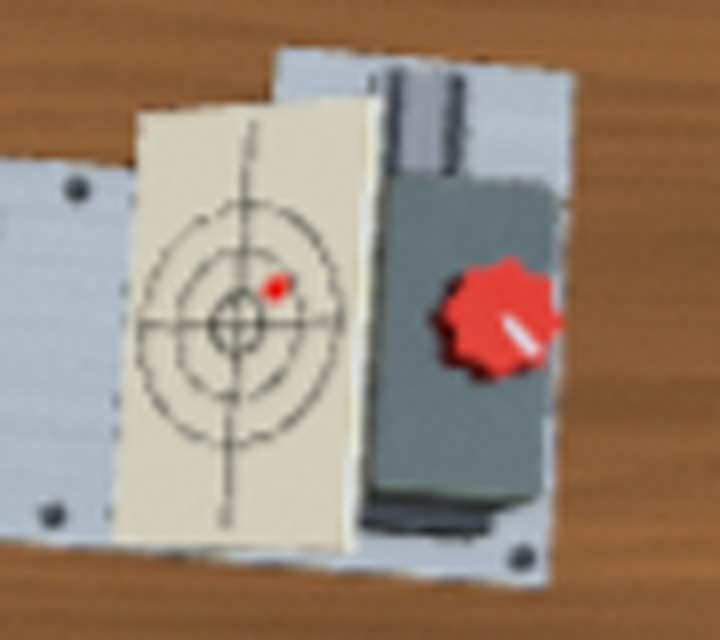

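Run:
```python
from h import *
T=lambda u,v:(360+(u+.5)/8-.5,210+(v+.5)/8-.5)
t=face('top',*T(238,323));s=face('top',*T(276,288));print(t,s,s-t)
```

```text
[ 1.28235989 -0.52215458] [12.61456147 14.01025853] [11.33220159 14.5324131 ]
```

Emit:
{"fn": "play_rows", "kwargs": {"commands": "0 0 0 0 7;0 0 0 0 14;0 0 0 0 21;0 0 0 0 28;0 0 0 0 35;0 0 0 0 42;0 0 0 0 49;0 0 0 0 56;0 0 0 0 63;0 0 0 0 70"}}

```text
time: 13.52
ee_pos: [0.5628, 0.221, 0.1869]
tcp_rot: [179.6, 0.3, 160.7]
wrist_force: [14.5, 11.6, -5.1]
opening: 0.0309
```

Emit:
{"fn": "play_rows", "kwargs": {"commands": "0 0 0 0 7;0 0 0 0 12;0 0 0 0 12"}}

```text
time: 13.77
ee_pos: [0.5629, 0.2214, 0.1869]
tcp_rot: [179.7, 0.4, 172.7]
wrist_force: [15.9, 12.2, -5.2]
opening: 0.0311
```

Run:
```python
from h import *
o=get_obs(); print(o['ee_pos'],o['tcp_rot'],o['wrist_force'],o['torque'],o['opening'])
o,im=snap('top');crop(im,360,210,450,290,8,'pics/t13a.png')
o,im=snap('scene');crop(im,210,220,310,300,8,'pics/s13a.png')
```

```text
[0.56290079 0.22141986 0.18685218] [179.65298414   0.36963983 172.68370775] [15.91879025 12.19268456 -5.18586702] [ 2.45755478 -2.93214397  0.08853173] 0.031128210802684974
```

View pics/t13a.png

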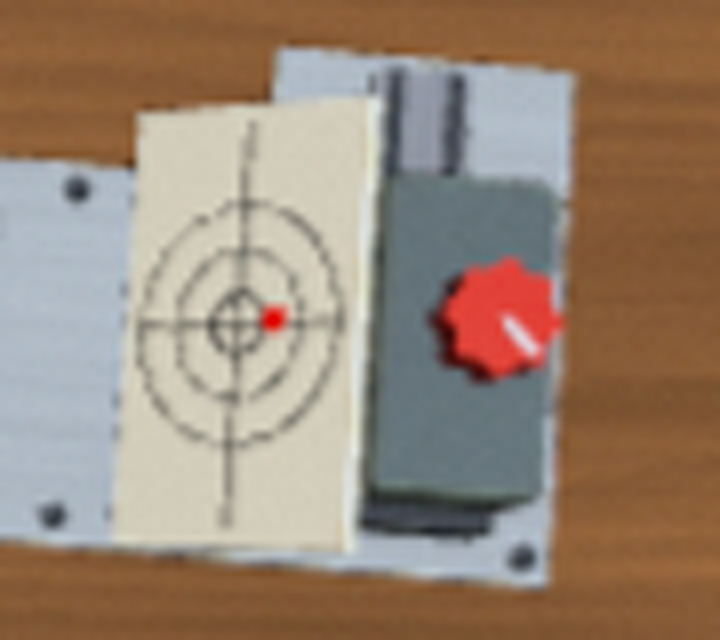

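View pics/s13a.png

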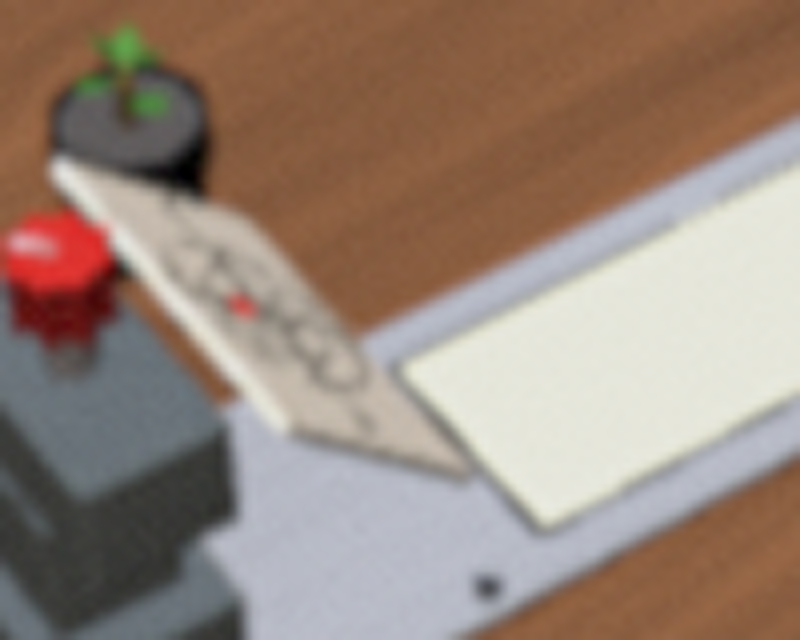

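Run:
```python
from h import *
T=lambda u,v:(360+(u+.5)/8-.5,210+(v+.5)/8-.5)
t=face('top',*T(238,323));s=face('top',*T(273,319));print(t,s,s-t)
for a in (.212,.197):
  print(onz('top',180+131/2.96,170+231/2.96,a)[:2],onz('top',180+64/2.96,170+152/2.96,a)[:2])
```

```text
[ 1.28235989 -0.52215458] [ 2.25971754 13.58168771] [ 0.97735766 14.10384229]
[0.56027418 0.22056215] [0.62619694 0.2800256 ]
[0.5620974  0.22349317] [0.6288725  0.28372545]
```

Emit:
{"fn": "play_rows", "kwargs": {"commands": "0.4 0 0 0 0;0.8 0 0 0 0;1 0 0 0 0;1 0 0 40 0;1 0 0 80 0;1 20 20 90 0;1 40 40 90 0;1 62 57 90 0;1 62 57 90 0;1 62 57 90 0"}}

```text
time: 14.7
ee_pos: [0.6226, 0.2765, 0.2733]
tcp_rot: [-179.9, -0.1, 172.3]
wrist_force: [-0.5, -0.2, -0.1]
opening: 0.0852
```

Run:
```python
from h import *
o,im=snap('wrist','pics/w14.png'); print(o['ee_pos'],o['q'],o['tcp_rot'],o['wrist_force'],o['torque'],o['opening'])
```

```text
[0.62258952 0.27647914 0.27326628] [ 2.39509556e+01  2.69355749e+01  4.18066718e+01  1.05036634e+02
 -1.41916276e-02  3.16198301e+01] [-1.79901127e+02 -1.33521536e-01  1.72331031e+02] [-0.50600129 -0.15994707 -0.09592856] [-0.00217409  0.01291062  0.01436905] 0.08516214947019476
```

View pics/w14.png

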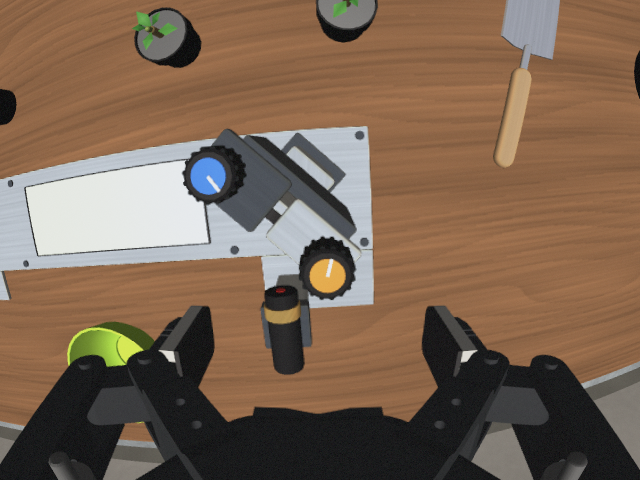

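Run:
```python
from h import *
o=get_obs()
print(onz('wrist',327,273,.212,o),onz('wrist',210,176,.212,o))
```

```text
[0.62743742 0.28084665 0.212     ] [0.56109582 0.2223688  0.212     ]
```

Emit:
{"fn": "play_rows", "kwargs": {"commands": "1 4.5 3.5 -30 0;1 4.5 3.5 -60 0;1 4.5 3.5 -88 0;1 4.5 3.5 -88 0;0.7 4.5 3.5 -88 0;0.4 4.5 3.5 -88 0;0 4.5 3.5 -88 0;0 4.5 3.5 -88 0;0 4.5 3.5 -88 0;0 4.5 3.5 -88 0"}}

```text
time: 15.58
ee_pos: [0.6273, 0.2811, 0.19]
tcp_rot: [179.7, 0.2, 172.4]
wrist_force: [1.7, 5.9, 7.2]
opening: 0.0311
```

Emit:
{"fn": "play_rows", "kwargs": {"commands": "0 0 0 0 0;0 0 0 0 0"}}

```text
time: 15.75
ee_pos: [0.6273, 0.2812, 0.1901]
tcp_rot: [179.7, 0.2, 172.4]
wrist_force: [0.9, 6.0, 6.2]
opening: 0.0315
```

Emit:
{"fn": "play_rows", "kwargs": {"commands": "0 0 1 -1 -7;0 0 1 -2 -14;0 0 1 -2 -21;0 0 1 -2 -28;0 0 1 -2 -35;0 0 1 -2 -42;0 0 1 -2 -49;0 0 1 -2 -56;0 0 1 -2 -63;0 0 1 -2 -63"}}

```text
time: 16.58
ee_pos: [0.6282, 0.2825, 0.19]
tcp_rot: [179.5, -0.1, 108.9]
wrist_force: [4.0, 6.6, 13.7]
opening: 0.0311
```

Run:
```python
from h import *
o=get_obs(); print(o['ee_pos'],o['tcp_rot'],o['wrist_force'],o['torque'],o['opening'])
o,im=snap('top');crop(im,360,210,450,290,8,'pics/t15a.png')
```

```text
[0.62823875 0.28245522 0.18997409] [ 1.79464190e+02 -1.47891071e-01  1.08900498e+02] [ 4.00942648  6.62075922 13.68671741] [ 1.35380217 -0.56040958 -0.01094171] 0.031081776464465416
```

View pics/t15a.png

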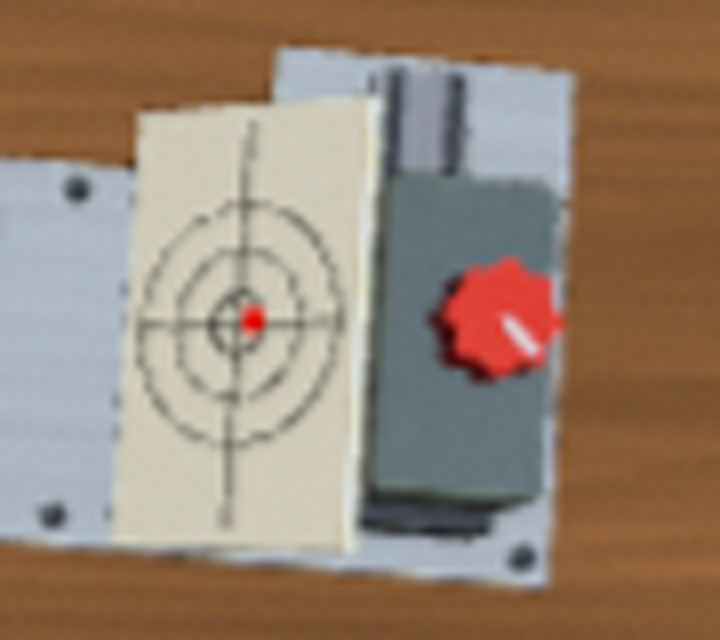

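Emit:
{"fn": "play_rows", "kwargs": {"commands": "0 0 0 -1 -7;0 0 0 -1 -14;0 0 0 -1 -21;0 0 0 -1 -28;0 0 0 -1 -35;0 0 0 -1 -42;0 0 0 -1 -46;0 0 0 -1 -46"}}

```text
time: 17.3
ee_pos: [0.6294, 0.2825, 0.1899]
tcp_rot: [179.6, -0.6, 63.1]
wrist_force: [8.0, 6.8, 17.5]
opening: 0.0312
```

Run:
```python
from h import *
o=get_obs(); print(o['ee_pos'],o['tcp_rot'],o['wrist_force'],o['torque'],o['opening'])
o,im=snap('top');crop(im,360,210,450,290,8,'pics/t16a.png')
```

```text
[0.62937243 0.28246215 0.18993218] [179.58820169  -0.5993481   63.06477947] [ 8.04444467  6.8321451  17.47492863] [ 1.3627114  -1.54430223 -0.04984993] 0.03120851150530672
```

View pics/t16a.png

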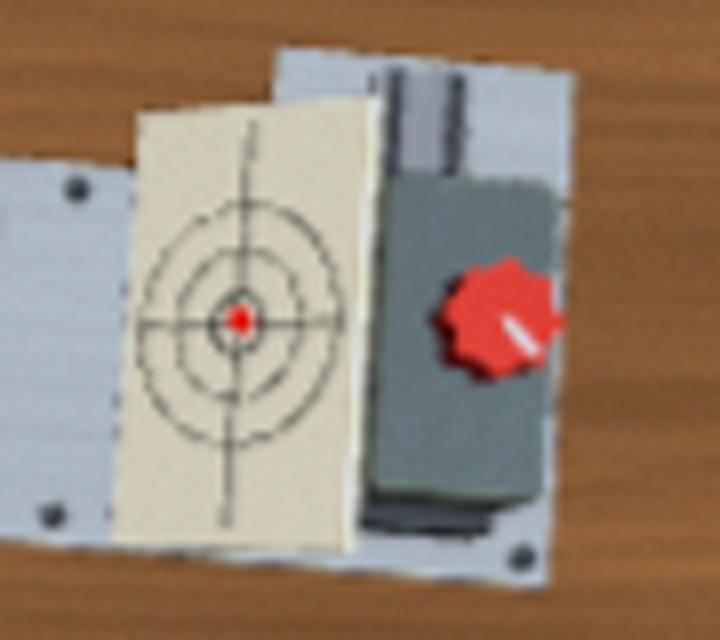

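Emit:
{"fn": "play_rows", "kwargs": {"commands": "0.4 0 0 0 0;0.8 0 0 0 0;1 0 0 0 0;1 0 0 40 0;1 0 0 80 0;1 0 0 110 0;1 -40 10 120 7;1 -80 20 120 14;1 -120 25 120 21;1 -160 30 120 28"}}

```text
time: 18.18
ee_pos: [0.465, 0.3106, 0.3034]
tcp_rot: [-179.9, 0.0, 91.6]
wrist_force: [-0.1, 1.5, 1.6]
opening: 0.0854
```

Emit:
{"fn": "play_rows", "kwargs": {"commands": "1 -20 10 -40 7;1 -40 15 -40 14;1 -55 18 -40 21;1 -55 18 -40 28;1 -55 18 -40 35;1 -55 18 -40 42;1 -55 18 -40 49;1 -55 18 -40 56;1 -55 18 -40 63;1 -55 18 -40 70"}}

```text
time: 19.02
ee_pos: [0.4113, 0.3282, 0.264]
tcp_rot: [-179.9, -0.0, 161.6]
wrist_force: [0.2, -0.8, 0.3]
opening: 0.0851
```

Emit:
{"fn": "play_rows", "kwargs": {"commands": "1 0 0 0 7;1 0 0 0 14;1 0 0 0 21;1 0 0 0 28;1 0 0 0 35;1 0 0 0 42;1 0 0 0 49;1 0 0 0 56;1 0 0 0 63;1 0 0 0 70"}}

```text
time: 19.85
ee_pos: [0.4113, 0.3282, 0.264]
tcp_rot: [180.0, -0.1, -128.4]
wrist_force: [0.5, -0.3, 0.6]
opening: 0.0851
```

Run:
```python
from h import *
o,im=snap('wrist','pics/w17.png'); print(o['ee_pos'],o['q'],o['tcp_rot'],o['opening'])
o,im=snap('top','pics/t17.png')
```

```text
[0.41129299 0.32824571 0.26399461] [ 3.85943274e+01  2.61449300e+00  1.12549811e+01  9.86981263e+01
 -2.90781528e-03 -1.30482721e+01] [ 1.79989820e+02 -5.68064987e-02 -1.28357394e+02] 0.08505730496142762
```

View pics/w17.png

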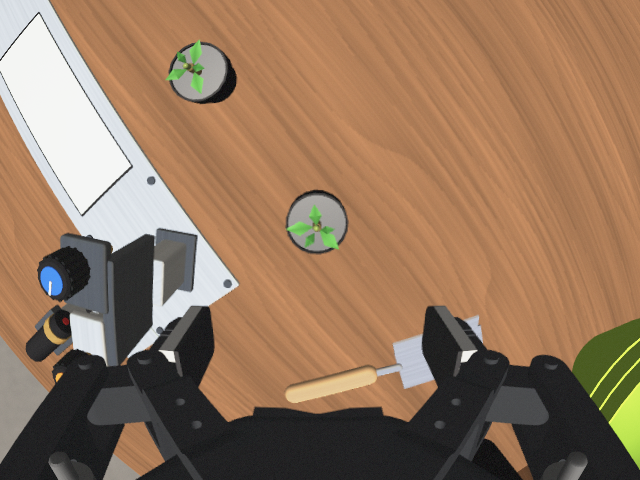

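View pics/t17.png

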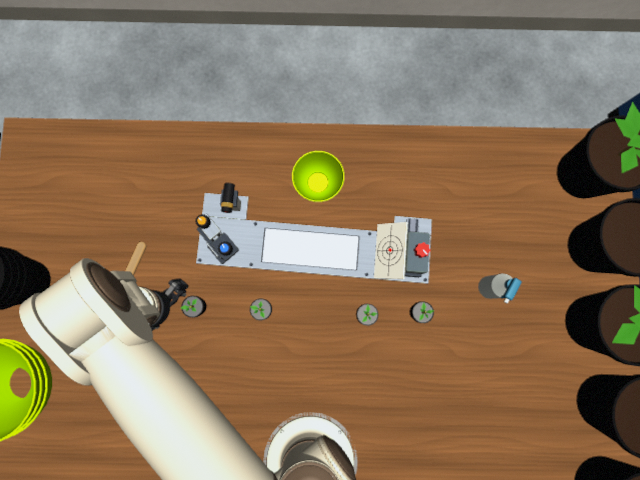

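Run:
```python
from h import *
np.set_printoptions(precision=4,suppress=True)
o=get_obs()
W=lambda u,v,z:onz('wrist',u,v,z,o)
print('p4',W(317,222,.062),onz('top',193,306.5,.062),tri(ray('wrist',317,222,o),ray('top',193.5,306.5)))
print('p3',W(201,72,.062),onz('top',260.5,309,.062),tri(ray('wrist',201,72,o),ray('top',260.5,309)))
print('p2,p1',onz('top',367.5,314.5,.062),onz('top',422,312,.062))
print('trowel',W(288,393,.02),W(376,375,.02),W(395,345,.0),W(403,387,0),W(478,318,0))
```

```text
p4 [0.4144 0.3311 0.062 ] [0.4153 0.328  0.062 ] (array([0.4161, 0.3329, 0.0428]), [np.float64(1.596865195314502), np.float64(1.596865195314385)])
p3 [0.4084 0.1481 0.062 ] [0.4119 0.1427 0.062 ] (array([0.4109, 0.1439, 0.0497]), [np.float64(1.0271119170934184), np.float64(1.0271119170934497)])
p2,p1 [ 0.4024 -0.1511  0.062 ] [ 0.4119 -0.3009  0.062 ]
trowel [0.5902 0.4909 0.02  ] [0.4842 0.5388 0.02  ] [0.4442 0.5293 0.    ] [0.4734 0.5953 0.    ] [0.3362 0.5713 0.    ]
```

Emit:
{"fn": "play_rows", "kwargs": {"commands": "1 3.7 1.8 -30 7;1 3.7 1.8 -60 14;1 3.7 1.8 -90 21;1 3.7 1.8 -120 28;1 3.7 1.8 -145 34;1 3.7 1.8 -145 34"}}

```text
time: 20.45
ee_pos: [0.413, 0.3285, 0.1139]
tcp_rot: [179.7, -0.3, -94.7]
wrist_force: [-0.5, 0.1, -1.2]
opening: 0.0852
```

Run:
```python
from h import *
o,im=snap('wrist','pics/w18.png'); print(o['ee_pos'],o['q'],o['tcp_rot'],o['opening'])
```

```text
[0.41302398 0.32852206 0.11392297] [ 3.84999468e+01  1.69847087e+00 -6.32937314e+00  8.24343838e+01
 -1.79686273e-03 -4.68204561e+01] [179.66416358  -0.31760485 -94.67865909] 0.08523515935875439
```

View pics/w18.png

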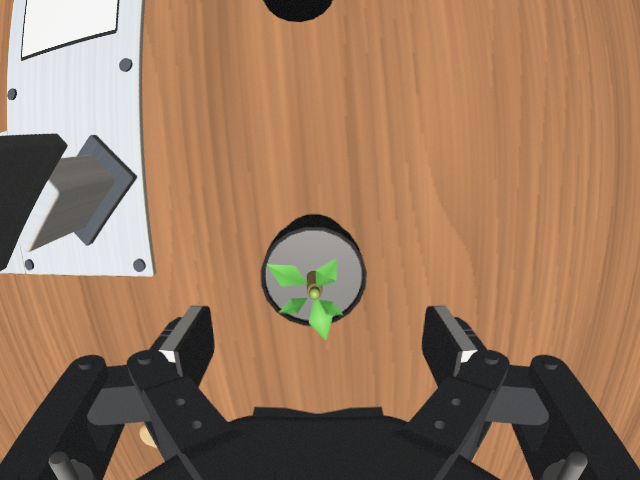

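Run:
```python
from h import *
o=get_obs();print(o['ee_pos'],onz('wrist',314,275,.062,o))
```

```text
[0.41383425 0.32918238 0.11706585] [0.41599911 0.33215087 0.062     ]
```

Emit:
{"fn": "play_rows", "kwargs": {"commands": "1 2 2.5 -35 0;1 2 2.5 -70 0;1 2 2.5 -91 0;1 2 2.5 -91 0;0.6 2 2.5 -91 0;0.3 2 2.5 -91 0;0.3 2 2.5 -91 0;0.3 2 2.5 -91 0;0.3 2 2.5 -91 0", "force": 25}}

```text
time: 21.25
ee_pos: [0.4184, 0.3338, 0.0316]
tcp_rot: [-179.8, 0.2, -94.8]
wrist_force: [-1.2, -1.0, 7.1]
opening: 0.0592
```

Emit:
{"fn": "play_rows", "kwargs": {"commands": "0.3 0 0 15 0;0.3 0 0 40 0;0.3 0 0 75 0;0.3 0 0 75 0"}}

```text
time: 21.58
ee_pos: [0.4196, 0.3347, 0.1117]
tcp_rot: [-179.6, 0.4, -94.8]
wrist_force: [1.1, 1.0, -1.5]
opening: 0.0594
```

Run:
```python
from h import *
o,im=snap('wrist','pics/w19.png'); print(o['ee_pos'],o['q'],o['tcp_rot'],o['opening'],o['wrist_force'])
print(world(0,.110),world(0,.041),world(0,-.028),world(0,-.097))
```

```text
[0.4196017  0.33468325 0.11168214] [ 3.85772159e+01  1.85137019e+00 -6.42130501e+00  8.11185298e+01
 -1.14453048e-03 -4.66487335e+01] [-179.55651587    0.41708266  -94.77244251] 0.05935119426912814 [ 1.14866931  0.9670037  -1.46186158]
[0.59379013 0.11225816 0.        ] [0.58921723 0.04340986 0.        ] [ 0.58464433 -0.02543844  0.        ] [ 0.58007143 -0.09428674  0.        ]
```

View pics/w19.png

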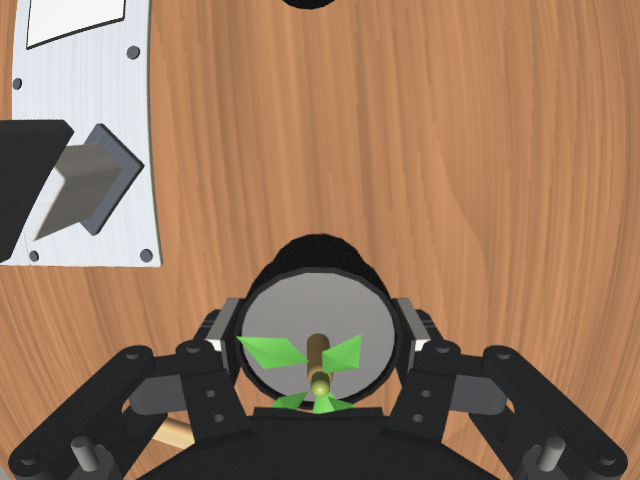

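Run:
```python
from h import *
o=get_obs();print(o['ee_pos'],onz('wrist',318,338,.142,o))
```

```text
[0.41919946 0.33438098 0.10882514] [0.41831024 0.32777737 0.142     ]
```

Emit:
{"fn": "play_rows", "kwargs": {"commands": "0.3 0 -40 0 0;0.3 0 -80 0 0;0.3 0 -120 0 0;0.3 0 -160 0 0;0.3 0 -200 0 0;0.3 10 -221 0 0;0.3 50 -221 0 0;0.3 90 -221 0 0;0.3 130 -221 0 0;0.3 165 -221 0 0"}}

```text
time: 22.47
ee_pos: [0.5845, 0.1112, 0.1034]
tcp_rot: [-179.9, 0.0, -94.8]
wrist_force: [-0.2, -0.5, -2.3]
opening: 0.0592
```

Emit:
{"fn": "play_rows", "kwargs": {"commands": "0.3 10 0 0 0;0.3 10 0 0 0;0.3 10 0 0 0"}}

```text
time: 22.72
ee_pos: [0.5919, 0.1116, 0.1026]
tcp_rot: [179.9, -0.0, -94.8]
wrist_force: [-0.4, 0.3, -2.0]
opening: 0.0592
```

Run:
```python
from h import *
o,im=snap('wrist','pics/w20.png'); print(o['ee_pos'],o['q'],o['tcp_rot'],o['opening'],o['wrist_force'])
o,im=snap('scene','pics/s20.png')
```

```text
[0.5918507  0.11156335 0.10263079] [ 1.06748805e+01  1.15879458e+01  3.23967021e+00  8.17393552e+01
  1.42233426e-04 -7.45747604e+01] [ 1.79915488e+02 -2.31709789e-02 -9.47503421e+01] 0.05922129783174277 [-0.41784426  0.30531661 -2.02223777]
```

View pics/w20.png

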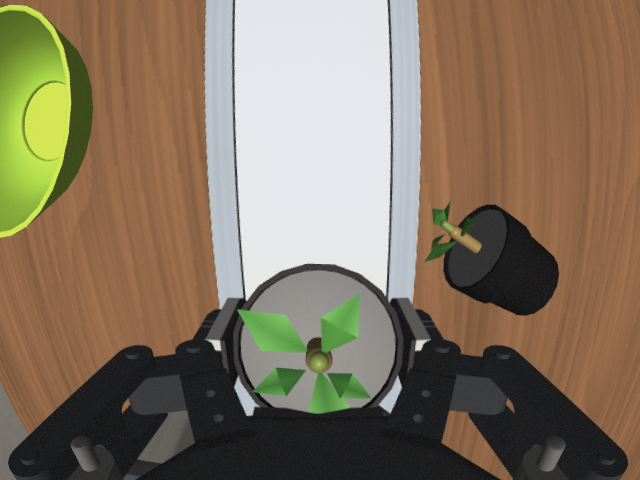

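View pics/s20.png

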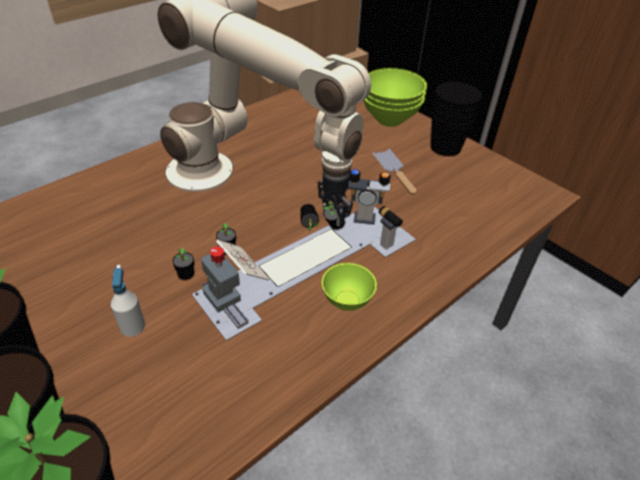

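Emit:
{"fn": "play_rows", "kwargs": {"commands": "0.3 2 0 -25 0;0.3 2 0 -45 0;0.3 2 0 -58 0;0.3 2 0 -62 0;0.3 2 0 -62 0"}}

```text
time: 23.23
ee_pos: [0.5931, 0.112, 0.0418]
tcp_rot: [180.0, 0.0, -94.7]
wrist_force: [0.9, -0.3, -1.7]
opening: 0.0591
```

Emit:
{"fn": "play_rows", "kwargs": {"commands": "0.3 0 0 -1 0;0.3 0 0 -2 0;0.3 0 0 -3 0;0.3 0 0 -3 0"}}

```text
time: 23.57
ee_pos: [0.5939, 0.1123, 0.041]
tcp_rot: [-179.9, 0.1, -94.7]
wrist_force: [-8.1, 0.7, 14.8]
opening: 0.0596
```

Emit:
{"fn": "play_rows", "kwargs": {"commands": "0.8 0 0 1 0;1 0 0 1 0;1 0 0 1 0;1 0 0 1 0;1 0 0 40 0;1 0 0 80 0;1 0 0 110 0;1 -20 0 140 0;1 -20 0 140 0"}}

```text
time: 24.32
ee_pos: [0.5743, 0.112, 0.1852]
tcp_rot: [-179.6, 0.1, -94.7]
wrist_force: [0.6, 0.5, 0.9]
opening: 0.0856
```

Run:
```python
from h import *
o,im=snap('wrist','pics/w21.png'); print(o['ee_pos'],o['q'],o['tcp_rot'],o['opening'],o['wrist_force'])
```

```text
[0.57432211 0.11204466 0.18522362] [ 1.10360515e+01  8.66216653e+00  9.00490432e+00  8.99017382e+01
  6.44811037e-03 -7.42665480e+01] [-1.79577271e+02  1.25787782e-01 -9.46969116e+01] 0.08562283512012503 [0.55170724 0.45856743 0.9323039 ]
```

View pics/w21.png

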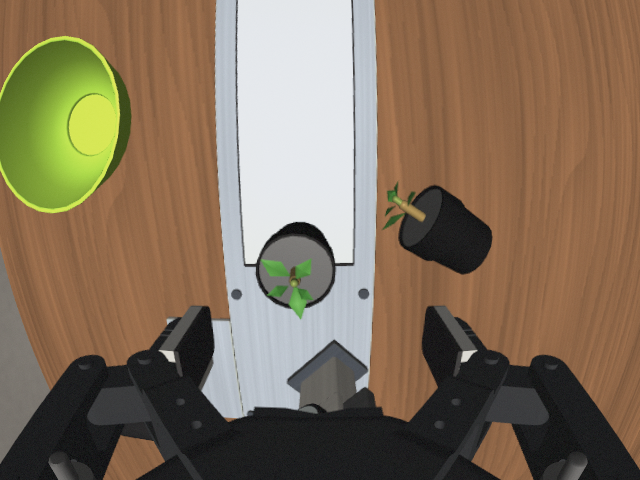

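Run:
```python
from h import *
np.set_printoptions(precision=4,suppress=True)
o,im=snap('wrist')
crop(im,360,160,520,290,5,'pics/w22c.png')
p=onz('wrist',296,271,.07,o);print(p,gate(p))
print(gate(onz('wrist',243,265,.008,o)),gate(onz('wrist',354,265,.008,o)),proj('wrist',world(0,.146,.008),o))
o,im=snap('top','pics/t22.png');crop(im,200,240,300,320,8,'pics/t22c.png')
```

```text
[0.593  0.1323 0.07  ] [-0.0021  0.1299  0.07  ]
[0.0511 0.146  0.008 ] [-0.0502  0.1471  0.008 ] [298.4864 264.5277]
```

View pics/w22c.png

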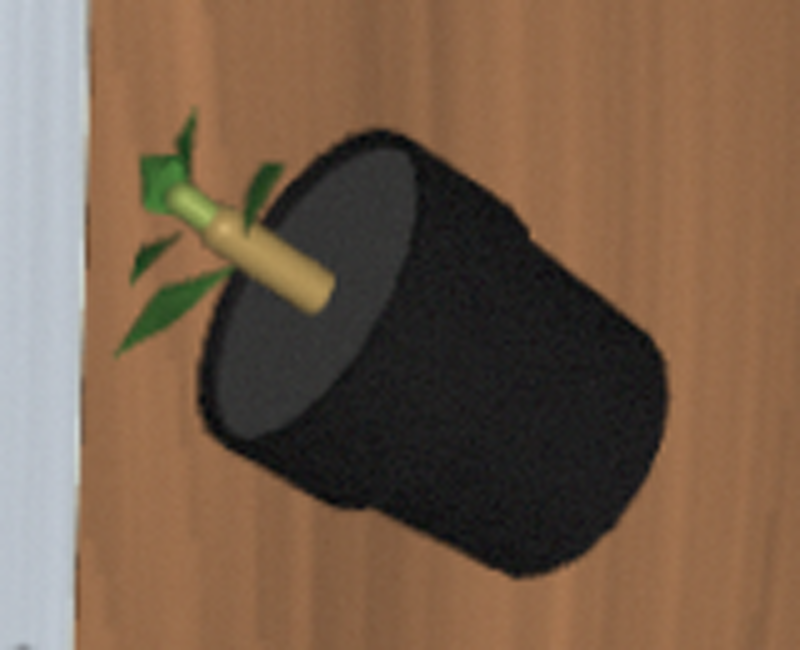

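View pics/t22c.png

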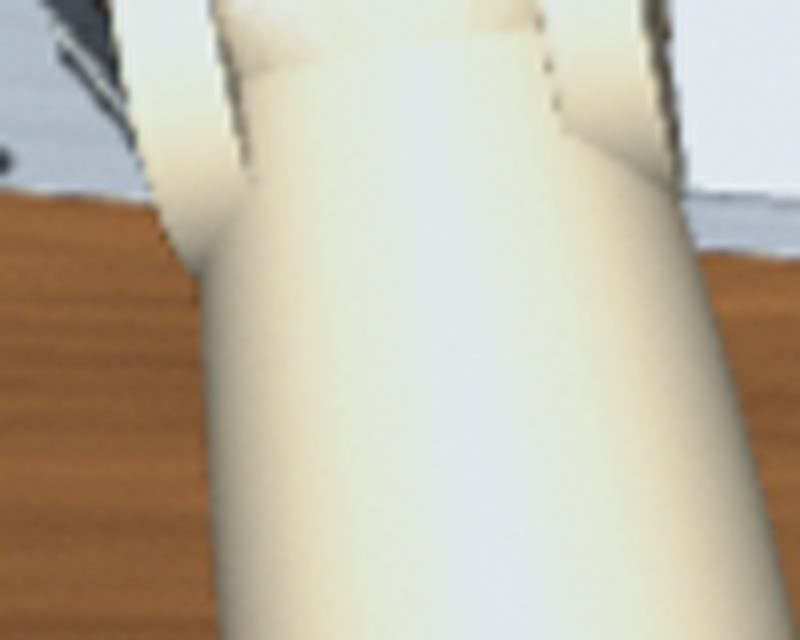

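Run:
```python
from h import *
np.set_printoptions(precision=4,suppress=True)
o,im=snap('wrist')
crop(im,220,190,380,320,5,'pics/w23c.png')
print(o['ee_pos'])
for yc in (.11,.12,.13):
  print(yc,[proj('wrist',world(x,yc+y,z),o).round(1) for x,y,z in ((0,0,.07),(0,-.03,.07),(0,.03,.07),(0,-.0255,.008),(-.03,0,.07),(.03,0,.07))])
```

```text
[0.5742 0.1118 0.1781]
0.11 [array([290.2, 247.1]), array([288.8, 205.1]), array([291.8, 286.5]), array([294.6, 198.2]), array([332.8, 246.5]), array([248.4, 247.7])]
0.12 [array([290.7, 260.5]), array([289.3, 219.3]), array([292.3, 299. ]), array([294.9, 209.7]), array([332.8, 260. ]), array([249.4, 261. ])]
0.13 [array([291.2, 273.7]), array([289.7, 233.3]), array([292.8, 311.1]), array([295.2, 221.1]), array([332.8, 273.2]), array([250.3, 274. ])]
```

View pics/w23c.png

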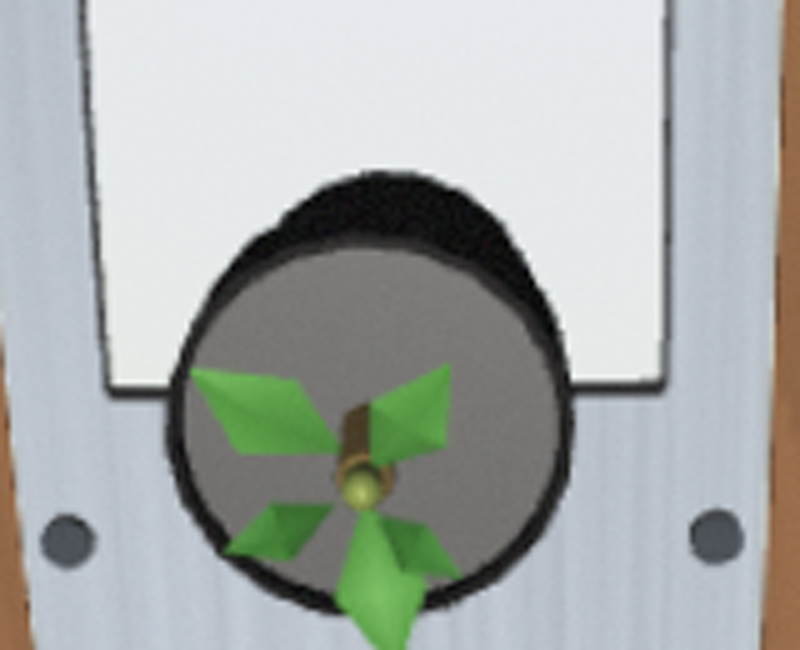

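Emit:
{"fn": "play_rows", "kwargs": {"commands": "1 20 21 0 0;1 20 21 -40 0;1 20 21 -80 0;1 20 21 -120 0;1 20 21 -142 0;1 20 21 -142 0;0.6 20 21 -142 0;0.3 20 21 -142 0;0.3 20 21 -142 0;0.3 20 21 -142 0"}}

```text
time: 25.35
ee_pos: [0.5952, 0.1329, 0.0383]
tcp_rot: [-179.8, 0.0, -94.7]
wrist_force: [1.1, 0.8, 4.2]
opening: 0.0591
```

Emit:
{"fn": "play_rows", "kwargs": {"commands": "0.3 0 0 6 0;0.3 0 -10 6 0;0.3 0 -22 6 0;0.3 0 -22 6 0;0.3 0 -22 6 0"}}

```text
time: 25.77
ee_pos: [0.5941, 0.1095, 0.0423]
tcp_rot: [180.0, -0.0, -94.8]
wrist_force: [-0.3, 0.4, -1.8]
opening: 0.0591
```

Run:
```python
from h import *
o,im=snap('wrist','pics/w24.png'); print(o['ee_pos'],o['tcp_rot'],o['opening'],o['wrist_force'])
```

```text
[0.59406821 0.10948777 0.04230162] [ 1.79995278e+02 -4.44548610e-03 -9.47876467e+01] 0.059119005851111614 [-0.26181676  0.35250475 -1.75627795]
```

View pics/w24.png

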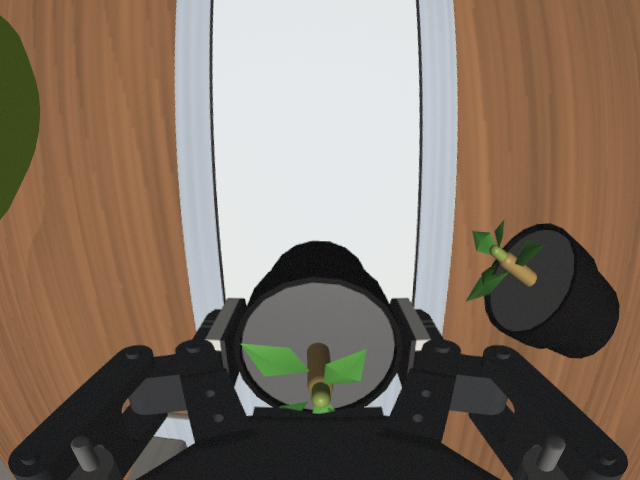

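Emit:
{"fn": "play_rows", "kwargs": {"commands": "0.3 0 0 -2 0;0.3 0 0 -4 0;0.3 0 0 -5 0;0.3 0 0 -5 0;0.8 0 0 -5 0;1 0 0 -5 0;1 0 0 -5 0;1 0 0 35 0;1 0 0 75 0;1 0 0 115 0"}}

```text
time: 26.65
ee_pos: [0.5934, 0.1107, 0.158]
tcp_rot: [179.9, -0.0, -94.7]
wrist_force: [0.8, -0.8, 0.0]
opening: 0.0851
```

Emit:
{"fn": "play_rows", "kwargs": {"commands": "1 -40 0 30 0;1 -80 0 60 0;1 -120 20 80 0;1 -150 40 80 0;1 -150 40 80 0;1 -150 40 80 0;1 -150 40 80 0;1 -150 40 80 0"}}

```text
time: 27.32
ee_pos: [0.4446, 0.1507, 0.2367]
tcp_rot: [180.0, -0.0, -94.7]
wrist_force: [0.1, 0.0, -1.1]
opening: 0.0857
```

Run:
```python
from h import *
o,im=snap('wrist','pics/w25.png'); print(o['ee_pos'],o['tcp_rot'],o['opening'],o['wrist_force'])
```

```text
[0.44460895 0.15066529 0.23672998] [ 1.79988590e+02 -1.48660333e-02 -9.46822897e+01] 0.0856626264546986 [ 0.11272962  0.03439649 -1.09303667]
```

View pics/w25.png

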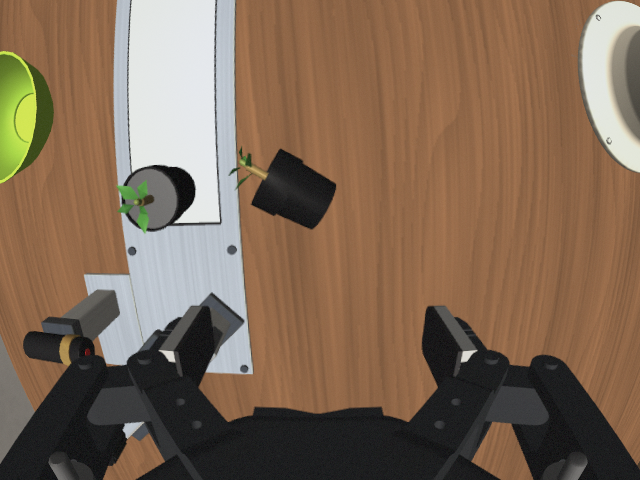

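Run:
```python
from h import *
o,im=snap('wrist')
crop(im,220,130,360,240,5.5,'pics/w25c.png')
```

```text
(no output)
```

View pics/w25c.png

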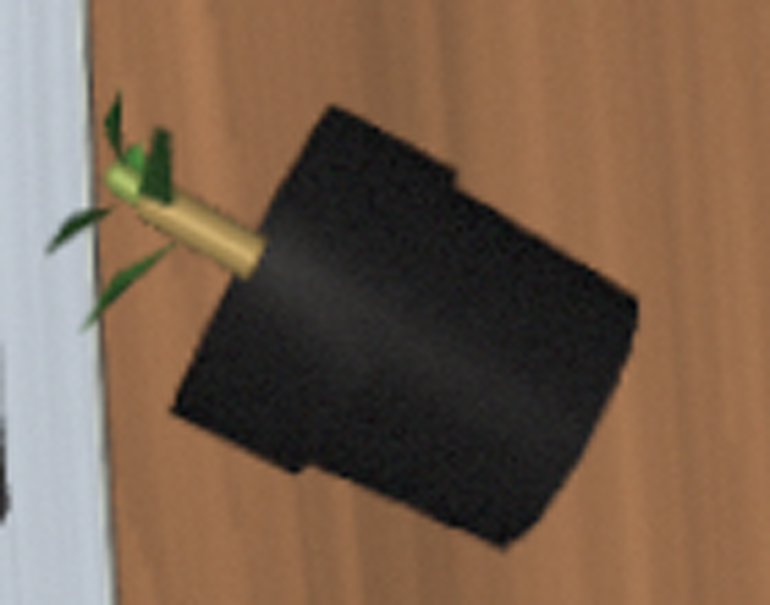

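Run:
```python
from h import *
np.set_printoptions(precision=4,suppress=True)
o=get_obs();W=lambda u,v,z:onz('wrist',220+u/5.5,130+v/5.5,z,o)
a,b,c,d,e,f=W(332,104,.032),W(172,410,.032),W(638,298,.027),W(507,548,.027),W(455,170,.032),W(300,472,.032)
rim=(a+b)/2;foot=(c+d)/2;band=(a+b+e+f)/4
print(rim,foot,band,np.linalg.norm(a-b),np.linalg.norm(c-d),np.linalg.norm(rim-foot))
ax=rim-foot;print(np.degrees(np.arctan2(ax[1],ax[0])),ax)
```

```text
[0.4903 0.1075 0.032 ] [0.4378 0.1419 0.027 ] [0.4801 0.114  0.032 ] 0.05988310048823804 0.05004116500593662 0.06296216990178444
-33.26951981257911 [ 0.0525 -0.0344  0.005 ]
```

Emit:
{"fn": "play_rows", "kwargs": {"commands": "1 35.5 -36.7 0 7;1 35.5 -36.7 0 14;1 35.5 -36.7 0 21;1 35.5 -36.7 -20 28;1 35.5 -36.7 -40 35;1 35.5 -36.7 -60 42;1 35.5 -36.7 -80 49;1 35.5 -36.7 -100 56;1 35.5 -36.7 -120 61.4;1 35.5 -36.7 -120 61.4"}}

```text
time: 28.25
ee_pos: [0.4782, 0.113, 0.1126]
tcp_rot: [179.7, 0.3, -33.1]
wrist_force: [-0.5, -1.4, -0.4]
opening: 0.0853
```

Emit:
{"fn": "play_rows", "kwargs": {"commands": "1 0 0 0 0;1 0 0 0 0;1 0 0 0 0"}}

```text
time: 28.5
ee_pos: [0.4804, 0.114, 0.1186]
tcp_rot: [-179.9, -0.1, -33.4]
wrist_force: [0.3, 1.2, 0.4]
opening: 0.086
```

Run:
```python
from h import *
o,im=snap('wrist','pics/w26.png'); print(o['ee_pos'],o['tcp_rot'],o['q'],o['wrist_force'])
print(proj('wrist',[.4903,.1075,.03],o),proj('wrist',[.4378,.1419,.0255],o))
```

```text
[0.48040986 0.11401118 0.11859919] [-1.79931999e+02 -6.31878642e-02 -3.34476963e+01] [ 1.33502067e+01 -3.55492470e+00 -1.09961149e+01  8.24659840e+01
  4.91491727e-04 -1.33202134e+02] [0.27744667 1.19558194 0.44020553]
[317.92842251 235.09017904] [318.15959059 319.3918423 ]
```

View pics/w26.png

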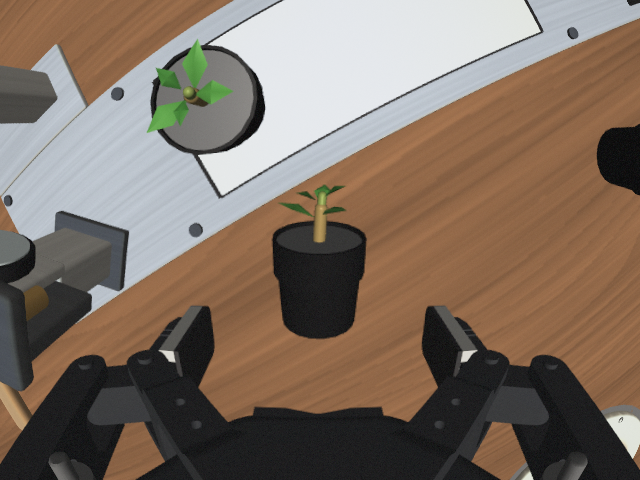

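Emit:
{"fn": "play_rows", "kwargs": {"commands": "1 0 0 -35 0;1 0 0 -70 0;1 0 0 -95 0;1 0 0 -109 0;1 0 0 -109 0;0.6 0 0 -109 0;0.4 0 0 -109 0;0.3 0 0 -109 0;0.3 0 0 -109 0;0.3 0 0 -109 0", "force": 20}}

```text
time: 29.38
ee_pos: [0.481, 0.1144, 0.0101]
tcp_rot: [-179.9, -0.1, -33.3]
wrist_force: [1.2, 0.8, 8.2]
opening: 0.0591
```

Run:
```python
from h import *
o,im=snap('wrist','pics/w27.png'); print(o['ee_pos'],o['tcp_rot'],o['opening'],o['wrist_force'])
```

```text
[0.4809702  0.11435699 0.01010481] [-1.79856726e+02 -1.31428774e-01 -3.33036596e+01] 0.059145970243831274 [1.23685962 0.75450366 8.24696543]
```

View pics/w27.png

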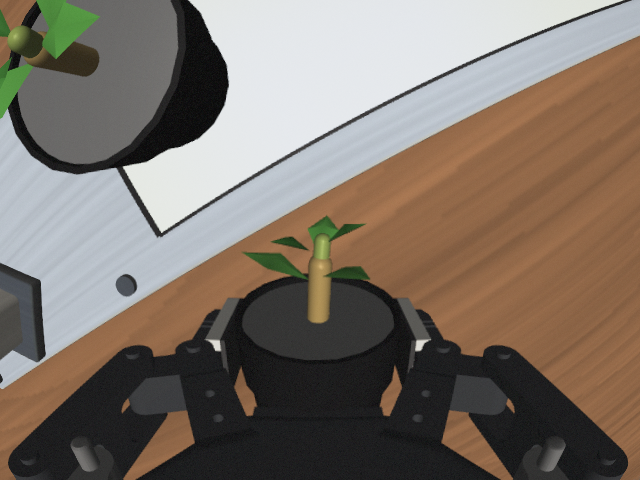

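Emit:
{"fn": "play_rows", "kwargs": {"commands": "0.3 -2.7 1.7 4.5 0;0.3 -5.4 3.5 8.5 0;0.3 -10 6.5 13.5 0;0.3 -14.7 9.6 18 0;0.3 -20 13.2 21.5 0;0.3 -25.7 16.9 24 0;0.3 -25.7 16.9 24 0"}}

```text
time: 30.02
ee_pos: [0.4531, 0.1317, 0.0329]
tcp_rot: [-180.0, -0.0, -33.2]
wrist_force: [-0.2, 0.2, -1.9]
opening: 0.0598
```

Run:
```python
from h import *
o,im=snap('wrist','pics/w28.png'); print(o['ee_pos'],o['tcp_rot'],o['opening'],o['wrist_force'])
```

```text
[0.45306359 0.13168291 0.03292356] [-1.79972905e+02 -4.04536140e-03 -3.32463261e+01] 0.05975812975027654 [-0.2245572   0.20596511 -1.93645245]
```

View pics/w28.png

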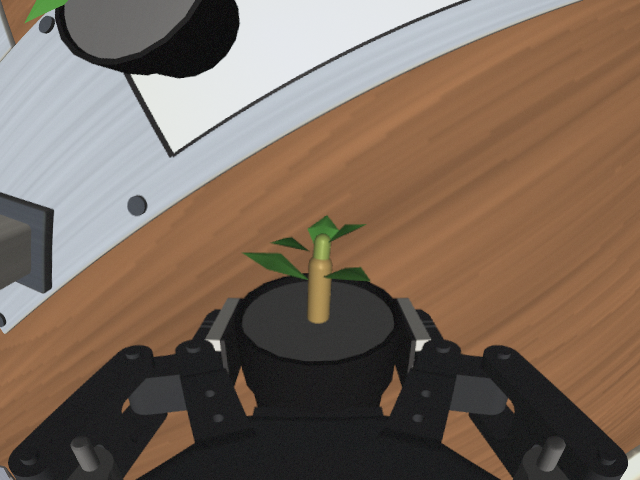

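Emit:
{"fn": "play_rows", "kwargs": {"commands": "0.66 0 0 6 0;0.66 0 0 6 0;0.67 0 0 6 0;0.67 0 0 6 0;0.68 0 0 6 0;0.68 0 0 6 0;0.685 0 0 6 0;0.685 0 0 6 0"}}

```text
time: 30.73
ee_pos: [0.4539, 0.1309, 0.0382]
tcp_rot: [180.0, 0.0, -33.3]
wrist_force: [0.1, -0.4, -1.4]
opening: 0.0591
```

Run:
```python
from h import *
o,im=snap('wrist','pics/w29.png'); print(o['ee_pos'],o['tcp_rot'],o['opening'],o['wrist_force'])
```

```text
[0.45389038 0.13089647 0.03819006] [ 1.79994415e+02  6.32446826e-03 -3.33017088e+01] 0.05907865933766118 [ 0.11615657 -0.38917548 -1.36436754]
```

View pics/w29.png

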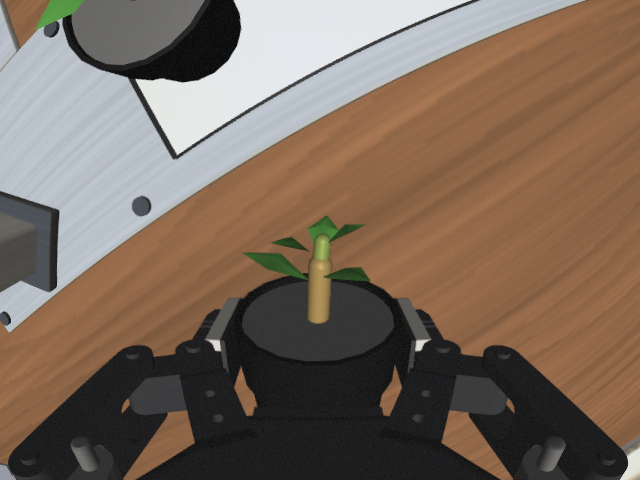

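Emit:
{"fn": "play_rows", "kwargs": {"commands": "0.69 0 0 0 0;0.69 0 0 0 0;0.694 0 0 0 0;0.694 0 0 0 0"}}

```text
time: 31.12
ee_pos: [0.4539, 0.1309, 0.0383]
tcp_rot: [180.0, 0.0, -33.3]
wrist_force: [-1.0, 0.2, -1.7]
opening: 0.0594
```

Emit:
{"fn": "play_rows", "kwargs": {"commands": "0.698 0 0 0 0;0.698 0 0 0 0"}}

```text
time: 31.28
ee_pos: [0.4539, 0.131, 0.0383]
tcp_rot: [-180.0, -0.0, -33.3]
wrist_force: [0.4, 0.5, -2.0]
opening: 0.0598
```

Run:
```python
from h import *
o,im=snap('wrist','pics/w30.png'); print(o['ee_pos'],o['tcp_rot'],o['opening'],o['wrist_force'])
```

```text
[0.45393737 0.13096181 0.0383267 ] [-1.79994151e+02 -2.00414273e-03 -3.32946562e+01] 0.05979293322194778 [ 0.37005854  0.46244776 -2.01200931]
```

View pics/w30.png

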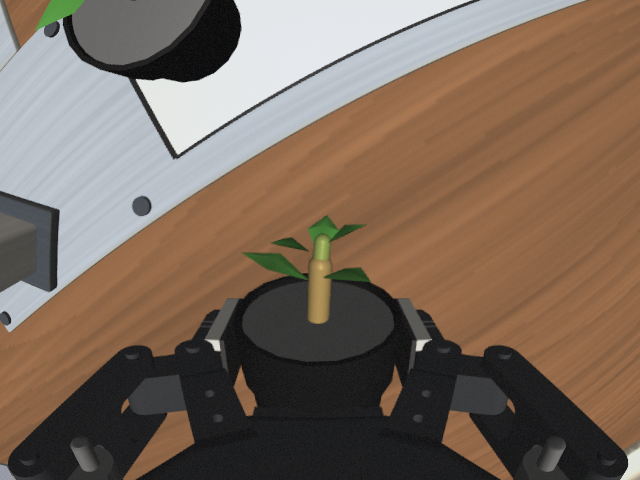

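Emit:
{"fn": "play_rows", "kwargs": {"commands": "0.702 0 0 0 0;0.702 0 0 0 0"}}

```text
time: 31.5
ee_pos: [0.454, 0.131, 0.0385]
tcp_rot: [-180.0, -0.0, -33.3]
wrist_force: [-0.8, -0.3, 0.1]
opening: 0.0599
```

Emit:
{"fn": "play_rows", "kwargs": {"commands": "0.706 0 0 0 0;0.706 0 0 0 0"}}

```text
time: 31.67
ee_pos: [0.454, 0.131, 0.0385]
tcp_rot: [-180.0, -0.0, -33.3]
wrist_force: [-0.4, -0.0, -0.4]
opening: 0.0603
```

Run:
```python
from h import *
o,im=snap('wrist','pics/w31.png'); print(o['ee_pos'],o['tcp_rot'],o['opening'],o['wrist_force'])
```

```text
[0.45404562 0.13096051 0.03847692] [-1.79984504e+02 -1.56523420e-02 -3.32958693e+01] 0.060279928808582794 [-0.44120447 -0.02007903 -0.40758621]
```

View pics/w31.png

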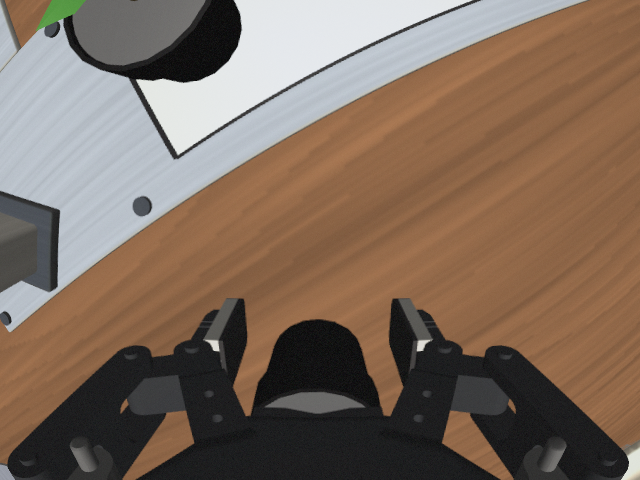

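Emit:
{"fn": "play_rows", "kwargs": {"commands": "0.9 0 0 0 0;1 0 0 0 0;1 0 0 0 0;1 0 0 35 0;1 0 0 75 0;1 0 0 115 0;1 0 0 150 0;1 -10 0 180 0;1 -10 0 180 0;1 -10 0 180 0"}}

```text
time: 32.55
ee_pos: [0.4446, 0.1312, 0.2201]
tcp_rot: [-179.8, -0.1, -33.3]
wrist_force: [0.1, 0.6, -0.1]
opening: 0.0853
```

Run:
```python
from h import *
o,im=snap('wrist','pics/w32.png'); print(o['ee_pos'],o['tcp_rot'],o['opening'],o['wrist_force'])
o,im=snap('scene');crop(im,150,130,430,350,2.8,'pics/s32.png')
```

```text
[0.44455217 0.13119996 0.22011531] [-1.79839664e+02 -1.35437153e-01 -3.32872608e+01] 0.08532407733784453 [ 0.09268429  0.55747463 -0.10157523]
```

View pics/w32.png

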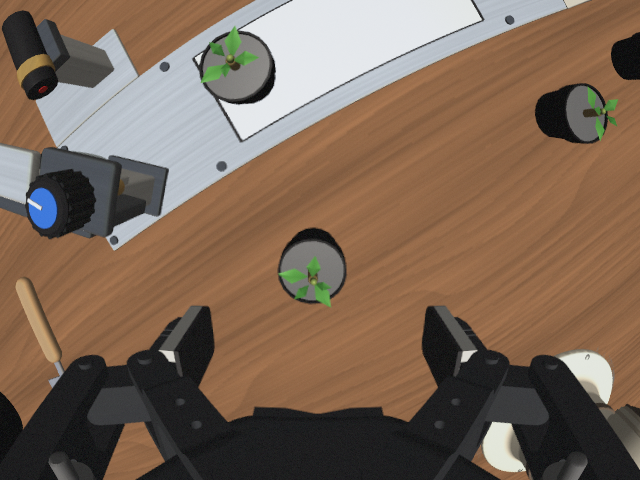

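View pics/s32.png

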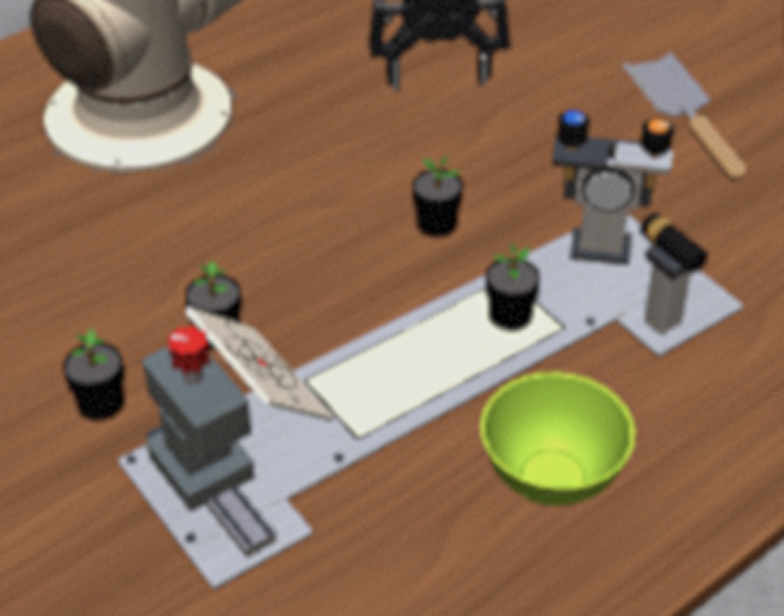

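Run:
```python
from h import *
np.set_printoptions(precision=4,suppress=True)
o=get_obs();W=lambda u,v,z:onz('wrist',u,v,z,o)
print('p3',o['ee_pos'],W(313,267,.062),'p4',gate(W(237,66,.07)),'p2',W(585,113,.062))
```

```text
p3 [0.4438 0.1309 0.2175] [0.4182 0.1524 0.062 ] p4 [-0.0035  0.1077  0.07  ] p2 [ 0.4022 -0.1468  0.062 ]
```

Emit:
{"fn": "play_rows", "kwargs": {"commands": "1 -26 21 0 -7;1 -26 21 -10 -14;1 -26 21 -20 -21;1 -26 21 -40 -28;1 -26 21 -60 -35;1 -26 21 -75 -42;1 -26 21 -90 -49;1 -26 21 -90 -56;1 -26 21 -90 -61;1 -26 21 -90 -61"}}

```text
time: 33.48
ee_pos: [0.4171, 0.1516, 0.1264]
tcp_rot: [179.8, -0.1, -94.5]
wrist_force: [0.5, 0.5, -0.1]
opening: 0.0856
```

Run:
```python
from h import *
o,im=snap('wrist','pics/w33.png'); print(o['ee_pos'],o['tcp_rot'],o['opening'],o['wrist_force'])
```

```text
[0.41706635 0.15157122 0.12636403] [ 1.79838127e+02 -7.60579608e-02 -9.45238686e+01] 0.08556236293294608 [ 0.47080377  0.52343918 -0.05373391]
```

View pics/w33.png

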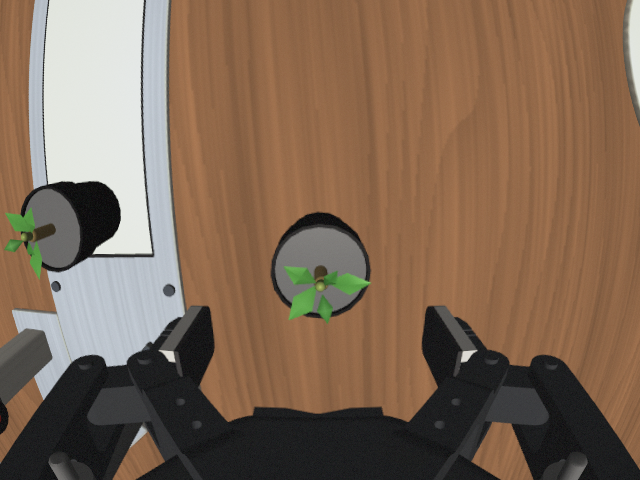

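Run:
```python
from h import *
o=get_obs();print(o['ee_pos'],onz('wrist',321,270,.062,o))
```

```text
[0.41730674 0.15165784 0.12684448] [0.41548278 0.15552774 0.062     ]
```

Emit:
{"fn": "play_rows", "kwargs": {"commands": "1 0 2 -40 0;1 0 2 -80 0;1 0 2 -99 0;1 0 2 -99 0;0.6 0 2 -99 0;0.3 0 2 -99 0;0.3 0 2 -99 0;0.3 0 2 -99 0;0.3 0 2 -99 0", "force": 25}}

```text
time: 34.28
ee_pos: [0.419, 0.1544, 0.0312]
tcp_rot: [-179.8, 0.1, -94.3]
wrist_force: [-0.8, -0.8, 6.7]
opening: 0.0592
```

Emit:
{"fn": "play_rows", "kwargs": {"commands": "0.3 0 0 15 0;0.3 0 0 45 0;0.3 0 0 85 0;0.3 0 0 125 0;0.3 0 0 140 0;0.3 40 -30 140 0;0.3 80 -60 140 0;0.3 120 -90 140 0;0.3 150 -110 140 0;0.3 172 -111 140 0"}}

```text
time: 35.12
ee_pos: [0.5913, 0.0402, 0.1702]
tcp_rot: [-179.9, -0.0, -94.4]
wrist_force: [1.1, 0.5, -1.2]
opening: 0.0592
```

Emit:
{"fn": "play_rows", "kwargs": {"commands": "0.3 0 0 0 0;0.3 0 0 0 0;0.3 0 0 0 0"}}

```text
time: 35.37
ee_pos: [0.5897, 0.0429, 0.1693]
tcp_rot: [180.0, -0.0, -94.3]
wrist_force: [-0.4, -0.1, -0.8]
opening: 0.0594
```

Run:
```python
from h import *
o,im=snap('wrist','pics/w34.png'); print(o['ee_pos'],o['tcp_rot'],o['opening'],o['wrist_force'])
```

```text
[0.58974507 0.04288961 0.16925514] [ 1.79959799e+02 -1.98136523e-03 -9.43062408e+01] 0.059445792044785124 [-0.36560786 -0.10534748 -0.83761198]
```

View pics/w34.png

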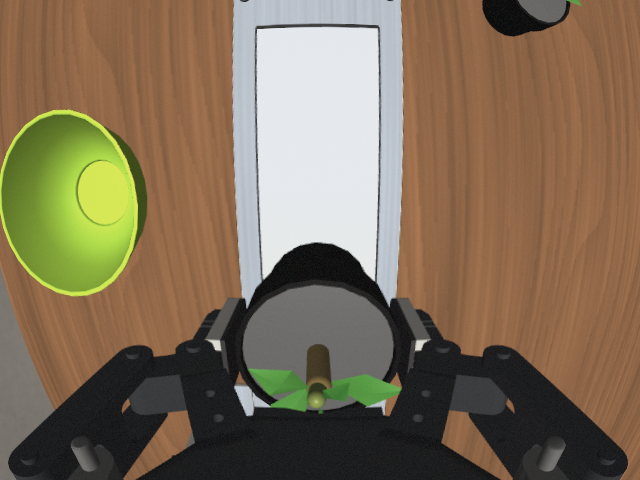

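Emit:
{"fn": "play_rows", "kwargs": {"commands": "0.3 -0.5 0 -35 0;0.3 -0.5 0 -70 0;0.3 -0.5 0 -100 0;0.3 -0.5 0 -120 0;0.3 -0.5 0 -126 0;0.3 -0.5 0 -128 0;0.3 -0.5 0 -130 0;0.3 -0.5 0 -131 0;0.3 -0.5 0 -131 0"}}

```text
time: 36.17
ee_pos: [0.5902, 0.0431, 0.0401]
tcp_rot: [-179.9, 0.0, -94.3]
wrist_force: [0.5, 0.8, -2.0]
opening: 0.0591
```

Emit:
{"fn": "play_rows", "kwargs": {"commands": "0.3 0 0 -1 0;0.3 0 0 -2 0;0.3 0 0 -2 0;0.8 0 0 -2 0;1 0 0 -2 0;1 0 0 -2 0;1 0 0 38 0;1 0 0 78 0;1 0 0 118 0;1 0 0 150 0"}}

```text
time: 37.0
ee_pos: [0.5895, 0.0429, 0.1915]
tcp_rot: [-179.9, 0.0, -94.3]
wrist_force: [1.1, -0.1, -0.1]
opening: 0.0853
```

Emit:
{"fn": "play_rows", "kwargs": {"commands": "1 -20 -40 10 0;1 -60 -60 20 0;1 -100 -90 20 0;1 -140 -120 20 0;1 -170 -150 20 0;1 -180 -180 20 0;1 -180 -190 20 0;1 -180 -190 20 0"}}

```text
time: 37.67
ee_pos: [0.4079, -0.15, 0.2089]
tcp_rot: [-179.9, -0.1, -94.5]
wrist_force: [0.7, 0.7, -0.2]
opening: 0.0852
```

Run:
```python
from h import *
o,im=snap('wrist','pics/w35.png'); print(o['ee_pos'],o['tcp_rot'],o['q'],o['wrist_force'])
o,im=snap('scene');crop(im,150,130,430,350,2.8,'pics/s35.png')
```

```text
[ 0.40789037 -0.14995057  0.20889867] [-1.79927573e+02 -7.48565623e-02 -9.45037441e+01] [-2.01502118e+01 -1.12451429e+01 -7.91639527e+00  9.32388155e+01
 -5.25489833e-02 -1.05646556e+02] [ 0.68391855  0.66849023 -0.23221789]
```

View pics/w35.png

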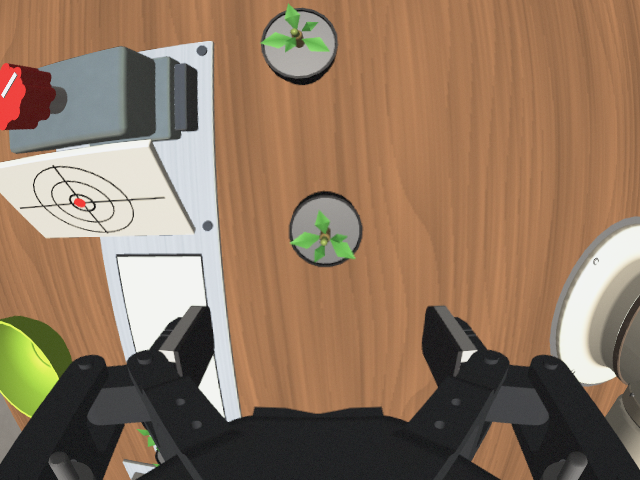

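View pics/s35.png

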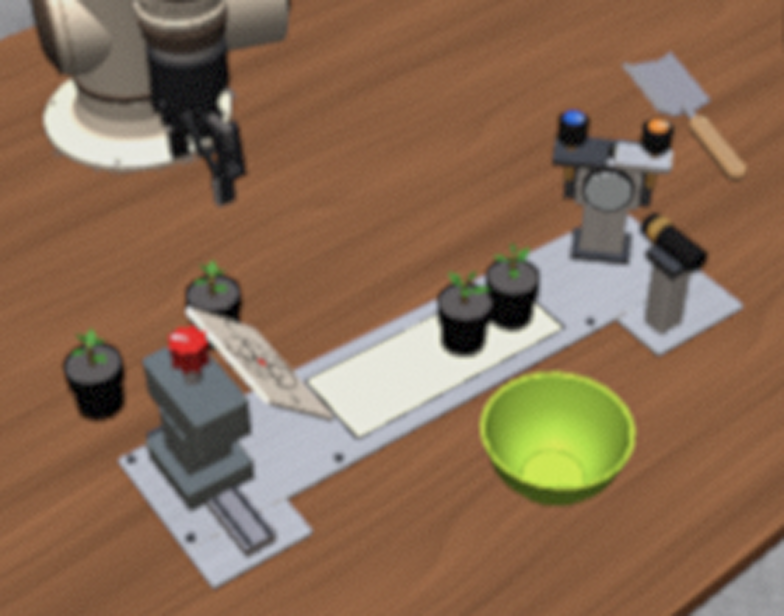

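Run:
```python
from h import *
o=get_obs();print(o['ee_pos'],onz('wrist',326,229,.062,o),onz('wrist',300,46,.062,o))
```

```text
[ 0.40923146 -0.14770395  0.20854163] [ 0.40258665 -0.14918768  0.062     ] [ 0.41164323 -0.29619893  0.062     ]
```

Emit:
{"fn": "play_rows", "kwargs": {"commands": "1 -6.5 -2 -35 0;1 -6.5 -2 -70 0;1 -6.5 -2 -110 0;1 -6.5 -2 -150 0;1 -6.5 -2 -181 0;1 -6.5 -2 -181 0;0.6 -6.5 -2 -181 0;0.3 -6.5 -2 -181 0;0.3 -6.5 -2 -181 0;0.3 -6.5 -2 -181 0"}}

```text
time: 38.6
ee_pos: [0.4045, -0.1493, 0.0298]
tcp_rot: [-179.8, -0.0, -94.3]
wrist_force: [-1.0, 2.1, 8.0]
opening: 0.0591
```

Emit:
{"fn": "play_rows", "kwargs": {"commands": "0.3 0 0 15 0;0.3 0 0 45 0;0.3 0 0 85 0;0.3 0 0 125 0;0.3 20 20 140 0;0.3 60 60 140 0;0.3 90 90 140 0;0.3 120 115 140 0;0.3 150 124 140 0;0.3 181 124 140 0"}}

```text
time: 39.43
ee_pos: [0.5862, -0.0216, 0.1685]
tcp_rot: [-179.9, 0.1, -94.1]
wrist_force: [-0.4, 0.2, -1.6]
opening: 0.0591
```

Emit:
{"fn": "play_rows", "kwargs": {"commands": "0.3 0 0 0 0;0.3 0 0 0 0;0.3 0 0 0 0"}}

```text
time: 39.68
ee_pos: [0.5837, -0.0251, 0.1677]
tcp_rot: [180.0, -0.0, -94.3]
wrist_force: [-0.5, -0.2, -3.0]
opening: 0.0593
```

Run:
```python
from h import *
o,im=snap('wrist','pics/w36.png'); print(o['ee_pos'],o['tcp_rot'],o['opening'],o['wrist_force'])
```

```text
[ 0.5837375  -0.02513788  0.167721  ] [ 1.79990676e+02 -5.17736042e-03 -9.42982060e+01] 0.059313382074965657 [-0.51471862 -0.21599417 -2.99622849]
```

View pics/w36.png

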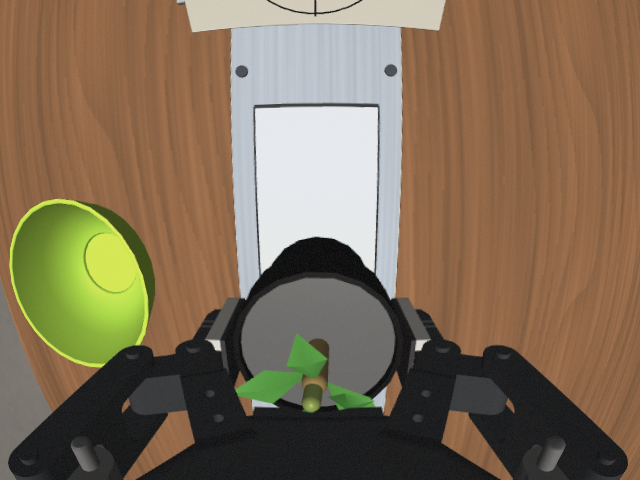

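Emit:
{"fn": "play_rows", "kwargs": {"commands": "0.3 1 -0.5 -35 0;0.3 1 -0.5 -70 0;0.3 1 -0.5 -100 0;0.3 1 -0.5 -120 0;0.3 1 -0.5 -126 0;0.3 1 -0.5 -129 0;0.3 1 -0.5 -131 0;0.3 1 -0.5 -132 0;0.3 1 -0.5 -132 0"}}

```text
time: 40.48
ee_pos: [0.5855, -0.0258, 0.0378]
tcp_rot: [-179.8, -0.0, -94.3]
wrist_force: [-5.0, -0.9, 5.2]
opening: 0.0589
```

Emit:
{"fn": "play_rows", "kwargs": {"commands": "0.3 0 0 0 0;0.8 0 0 0 0;1 0 0 0 0;1 0 0 0 0;1 0 0 40 0;1 0 0 80 0;1 0 0 120 0;1 0 0 150 0"}}

```text
time: 41.15
ee_pos: [0.5853, -0.0255, 0.1891]
tcp_rot: [-179.8, 0.0, -94.3]
wrist_force: [0.6, -0.3, 0.6]
opening: 0.0853
```

Emit:
{"fn": "play_rows", "kwargs": {"commands": "1 -40 -10 20 -7;1 -80 -40 20 -14;1 -110 -70 20 -21;1 -140 -100 20 -28;1 -160 -130 20 -35;1 -172 -170 20 -42;1 -172 -210 20 -49;1 -172 -240 20 -56;1 -172 -265 20 -63;1 -172 -272 20 -70"}}

```text
time: 41.98
ee_pos: [0.4125, -0.301, 0.2051]
tcp_rot: [-179.9, 0.0, -164.8]
wrist_force: [0.6, -0.8, -0.5]
opening: 0.0854
```

Emit:
{"fn": "play_rows", "kwargs": {"commands": "1 0 0 0 -7;1 0 0 0 -14;1 0 0 0 -21;1 0 0 0 -28;1 0 0 0 -35;1 0 0 0 -42;1 0 0 0 -49;1 0 0 0 -56;1 0 0 0 -63;1 0 0 0 -70"}}

```text
time: 42.82
ee_pos: [0.4131, -0.2977, 0.2056]
tcp_rot: [180.0, 0.0, 125.4]
wrist_force: [-0.2, -0.9, -0.2]
opening: 0.0856
```

Emit:
{"fn": "play_rows", "kwargs": {"commands": "1 0 0 0 -7;1 0 0 0 -14;1 0 0 0 -21;1 0 0 0 -28;1 0 0 0 -35;1 0 0 0 -40;1 0 0 0 -40;1 0 0 0 -40;1 0 0 0 -40"}}

```text
time: 43.57
ee_pos: [0.413, -0.2976, 0.2054]
tcp_rot: [180.0, 0.0, 85.9]
wrist_force: [0.4, -0.6, 0.2]
opening: 0.0854
```

Run:
```python
from h import *
o,im=snap('wrist','pics/w37.png'); print(o['ee_pos'],o['tcp_rot'],o['q'],o['wrist_force'])
```

```text
[ 0.41298146 -0.29759945  0.20539665] [1.79987288e+02 6.50761560e-03 8.58790820e+01] [-3.57776127e+01 -1.12407852e+00  9.30604339e-01  9.20404473e+01
  1.13203345e-03  5.83433047e+01] [ 0.39700397 -0.57013823  0.24680012]
```

View pics/w37.png

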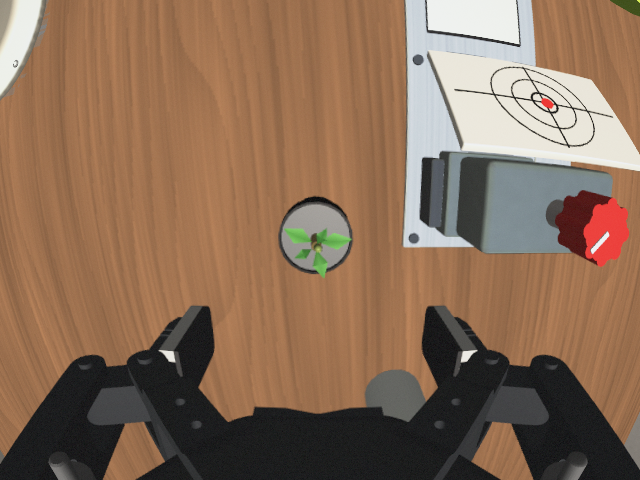

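Run:
```python
from h import *
o=get_obs();print(o['ee_pos'],onz('wrist',315.5,236,.062,o),onz('wrist',395,395,0,o),onz('wrist',395,395,.15,o))
```

```text
[ 0.41297321 -0.29761925  0.20538308] [ 0.41130236 -0.30041371  0.062     ] [ 4.90236859e-01 -5.17955770e-01  5.55111512e-17] [ 0.45919858 -0.39282718  0.15      ]
```

Emit:
{"fn": "play_rows", "kwargs": {"commands": "1 -1.5 -3 -35 0;1 -1.5 -3 -70 0;1 -1.5 -3 -110 0;1 -1.5 -3 -150 0;1 -1.5 -3 -178 0;1 -1.5 -3 -178 0;0.6 -1.5 -3 -178 0;0.3 -1.5 -3 -178 0;0.3 -1.5 -3 -178 0;0.3 -1.5 -3 -178 0"}}

```text
time: 44.45
ee_pos: [0.4127, -0.3015, 0.03]
tcp_rot: [179.8, 0.1, 85.7]
wrist_force: [-2.2, 0.7, 8.1]
opening: 0.0593
```

Emit:
{"fn": "play_rows", "kwargs": {"commands": "0.3 0 0 15 0;0.3 0 0 45 0;0.3 0 0 85 0;0.3 0 0 125 0;0.3 0 20 140 0;0.3 0 60 140 0;0.3 0 100 140 0;0.3 0 140 140 0;0.3 0 180 140 0;0.3 0 206 140 0"}}

```text
time: 45.28
ee_pos: [0.4112, -0.092, 0.1687]
tcp_rot: [179.9, -0.0, 85.8]
wrist_force: [0.1, -0.4, -2.6]
opening: 0.0591
```

Emit:
{"fn": "play_rows", "kwargs": {"commands": "0.3 40 0 0 0;0.3 80 0 0 0;0.3 120 0 0 0;0.3 150 0 0 0;0.3 168 0 0 0;0.3 168 0 0 0;0.3 168 0 0 0;0.3 168 0 0 0"}}

```text
time: 45.95
ee_pos: [0.579, -0.0946, 0.1678]
tcp_rot: [180.0, 0.0, 85.7]
wrist_force: [0.2, 0.1, -2.3]
opening: 0.0593
```

Run:
```python
from h import *
o,im=snap('wrist','pics/w38.png'); print(o['ee_pos'],o['tcp_rot'],o['opening'],o['wrist_force'])
```

```text
[ 0.57901093 -0.09457051  0.16783289] [1.79994624e+02 1.39181367e-03 8.57073258e+01] 0.05934308827502541 [ 0.17924161  0.1271445  -2.27263219]
```

View pics/w38.png

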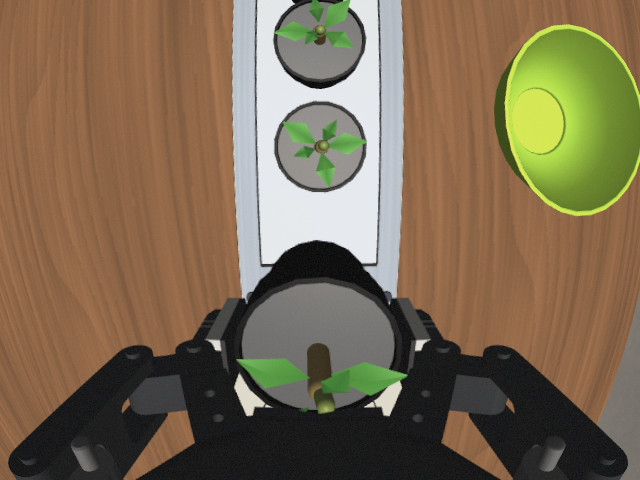

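Run:
```python
from h import *
o=get_obs();print(gate(onz('wrist',320.5,146,.07,o)),gate(onz('wrist',320,40,.07,o)),gate(o['ee_pos']),gate(onz('wrist',260,265,.008,o)))
```

```text
[ 0.00139516 -0.02890862  0.07      ] [0.001631   0.04169915 0.07      ] [-0.00121506 -0.09742979  0.16802968] [-0.05129712 -0.13013626  0.008     ]
```

Emit:
{"fn": "play_rows", "kwargs": {"commands": "0.3 1 2 -35 0;0.3 1 2 -70 0;0.3 1 2 -100 0;0.3 1 2 -120 0;0.3 1 2 -126 0;0.3 1 2 -129 0;0.3 1 2 -131 0;0.3 1 2 -132 0;0.3 1 2 -132 0"}}

```text
time: 46.75
ee_pos: [0.5809, -0.0928, 0.038]
tcp_rot: [179.9, 0.0, 85.7]
wrist_force: [-3.8, 0.2, 4.5]
opening: 0.059
```

Emit:
{"fn": "play_rows", "kwargs": {"commands": "0.3 0 0 0 0;0.8 0 0 0 0;1 0 0 0 0;1 0 0 0 0;1 0 0 40 0;1 0 0 80 0;1 0 0 120 0;1 0 0 150 0;1 -40 30 180 0;1 -80 60 200 0"}}

```text
time: 47.58
ee_pos: [0.522, -0.0486, 0.2252]
tcp_rot: [179.9, -0.0, 85.6]
wrist_force: [-1.0, 0.5, 1.1]
opening: 0.0853
```

Emit:
{"fn": "play_rows", "kwargs": {"commands": "1 -40 0 0 0;1 -80 0 0 0;1 -120 0 0 0;1 -160 0 0 0;1 -160 0 0 0;1 -160 0 0 0;1 -160 0 0 0"}}

```text
time: 48.17
ee_pos: [0.3619, -0.0484, 0.2242]
tcp_rot: [179.9, 0.0, 85.7]
wrist_force: [-0.1, -0.6, -0.3]
opening: 0.0856
```

Run:
```python
from h import *
o,im=snap('wrist','pics/w39.png'); print(o['time'],o['ee_pos'],o['tcp_rot'],o['wrist_force'])
o,im=snap('top','pics/t39.png');crop(im,180,170,450,340,2.96,'pics/t39a.png');crop(im,360,210,450,290,8,'pics/t39b.png')
o,im=snap('scene','pics/s39.png');crop(im,150,130,430,350,2.8,'pics/s39a.png')
```

```text
48.1667 [ 0.36191381 -0.04837664  0.22423697] [1.79871676e+02 5.12824358e-03 8.56910738e+01] [-0.08731063 -0.57515448 -0.34601176]
```

View pics/t39a.png

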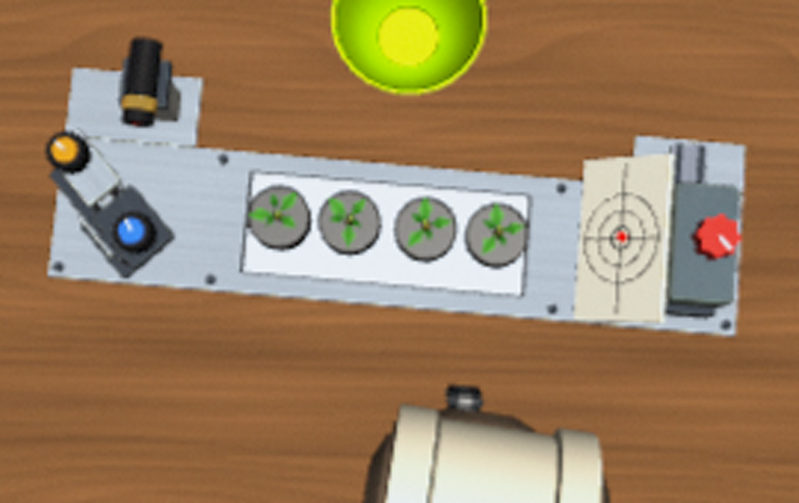

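View pics/s39a.png

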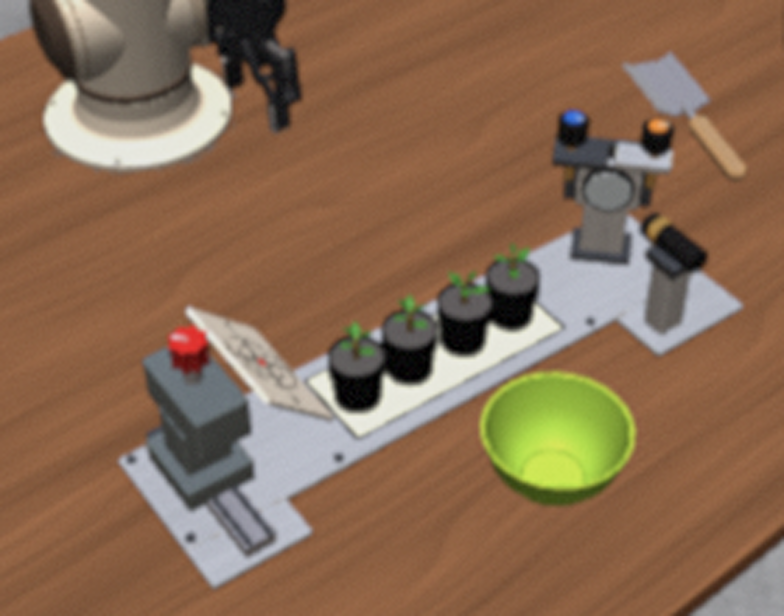

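View pics/t39b.png

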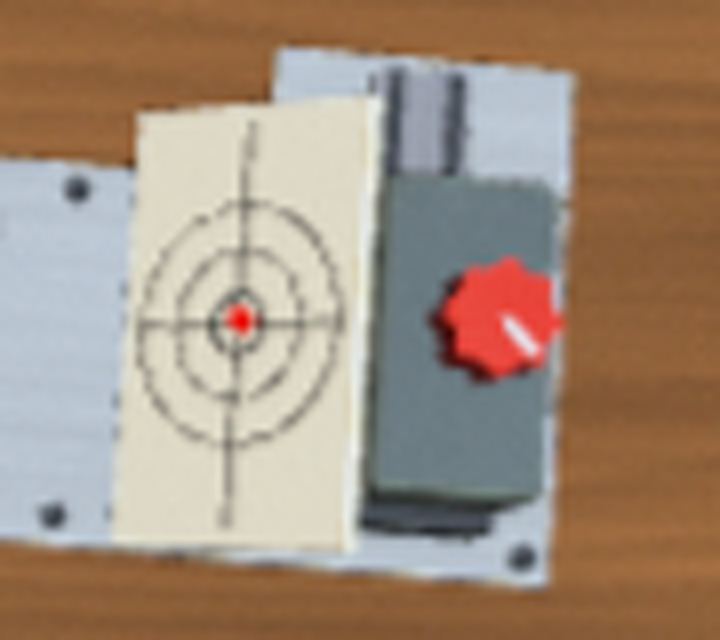

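View pics/w39.png

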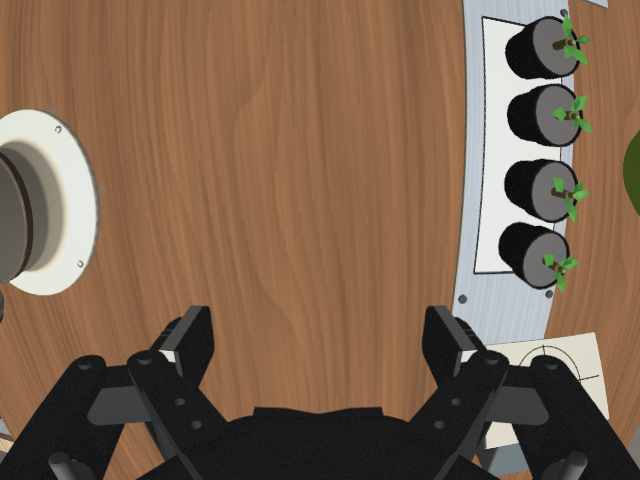

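Run:
```python
from h import *
for u,v in ((280,217),(350,222),(425,228.5),(497,235)):
    print(gate(onz('top',180+u/2.96,170+v/2.96,.07)))
a=cv2.imread('pics/top0.png').astype(int);b=cv2.imread('pics/t39.png').astype(int)
d=np.abs(a-b).sum(2)
for n,(x0,y0,x1,y1) in dict(bowl=(285,145,350,205),sprayer=(470,265,525,310),trowel=(85,235,150,340)).items(): print(n,d[y0:y1,x0:x1].max(),(d[y0:y1,x0:x1]>90).sum())
```

```text
[-0.00011226  0.10678805  0.07      ]
[0.00078573 0.04081461 0.07      ]
[ 0.00066883 -0.02993265  0.07      ]
[ 0.00031139 -0.09782556  0.07      ]
bowl 29 0
sprayer 25 0
trowel 26 0
```

```bash
python3 -c "
from workcell import *
print(job_done())"
```

```text
the job is handed in; nothing more can be done
None
```

The job is handed in at about 48 s on the robot's clock, and my last pictures showed every goal met; no verdict was reported.

**Done:**
- I loosened the clamp by about 100° and slid the receiver about 48 mm until it met its stop (force rose to about 24 N).
- I clamped the receiver until the knob would turn no further and the fingers slipped on it.
- I turned the blue pan screw about 137° counter-clockwise and the orange tilt screw about 109° clockwise, which centred the spot.
- All four cuttings now stand on the pale strip.

**Last checks:**
- The spot is within about 1 mm of the target's centre.
- The pots read as upright, at gate y of about +107, +41, −30 and −98 mm. All are within 1 mm of the centre line.
- The top view shows no change at the bowl, spray bottle or trowel.
- The gripper was open and clear of everything.

**What went wrong on the way:**
- While I carried the first cutting too low, the second fell over, most likely because I hit it. I picked it up by the rim and let it swing upright in a loosened grip, then placed it normally.
- The first cutting had tilted in the gripper and landed about 20 mm too far along, at about +131 mm (limit +123). I picked it up again and moved it to about +107 mm.

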